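# Seal a resin jar with its wire bail clasp

### The arm

A 6-joint arm with a two-finger parallel gripper is mounted at the origin on the work surface; the furniture and walls round the work are solid. World frame = base frame: x ahead of the robot, y to its left, z up, the work surface at z = 0. Lengths are in m, angles in rad, forces in N, time in s.
With the tool pointing down it reaches from about 0.35 to 0.975 m from the base axis. Payload 4.9 kg.
Tool frame: the origin (TCP) lies on the centre line of the jaws, within the pads' length; the fingertips stand 14 mm ahead of it and the grasp point (between the pads) lies 5 mm behind it; x points along the fingers, z is the direction in which the jaws open and shut, and the axes are right-handed (so a half turn about x gives the same grasp; the last joint's range is limited). The gripper opens to 85 mm and grips with 20 to 120 N. Pads are 22 mm wide; open, the fingers measure 114 mm over their backs; the gripper's body (76 mm by 85 mm) begins 54 mm behind the grasp point. The pads swing forward as they close: fully open they stand 13 mm farther back than shut.
Start: joints at [-1.432, 0.053, 1.613, -0, 1.476, -0.119], TCP at [0.159, -0.604, 0.222] pointing down, gripper open.
Joint ranges: [-3.01, 3.01], [-1.01, 2.22], [0.06, 2.58], [-1.02, 4.17], [0.09, 2.62], [-3.14, 3.14]. Speed limits (rad/s): [2.57, 2.57, 3.14, 3.14, 3.14, 3.14].

### API

Orientations are given as a rotation vector (axis times angle).
In Python, from station import ctrl gives the robot as it stands.
- The arm moves only by the tool move_arm, never from a script. Its argument "increments" is a list that holds one entry, the list of rows, each a list of 4 numbers: the shift along the tool's x, y, z in units of 25 cm (1.0 is 25 cm), then the turn about the tool's x in units of 90 degrees (1.0 is 90 degrees). A call has 1 to 20 rows; each row shifts and turns the commanded pose from where the row before left it, along the tool's axes as they then stand; what a row does not reach is not made up. A row lasts 1/12 s, in which the tool goes at most 41.7 mm and 7.16 degrees, less where a joint would pass 70% of its speed; a pose out of reach is approached as far as the arm can. A call with a number of a shift or a turn outside -1 to 1 is refused whole. A call with a gripper value outside its range is refused whole. "gripper" is the closure, from 0 (fully open) to 1 (shut), set as the call begins (left out, the last holds). The fingers move at their own pace and stop on an object; "squeeze" is the grip in N (left out, the last holds). Time passes only in rows, so rows that do not move let the fingers close. It gives the time, the measured TCP pose, the force and the opening at its end, in the units of the state.
- ctrl.get_obs(): the state, without advancing time (a new reading comes with each control period).
- ctrl.get_image(name): name is "scene" or "top" or "wrist"; returns a dict with "pixels" (384x512x3 uint8, red, green, blue), "depth" (384x512 float32, m along the optical axis (not along the pixel's ray), 0 where there is no reading), "K" (3x3 intrinsics, pixels), "extrinsics" (4x4, takes a point from camera to world coordinates); the wrist camera has in their place "tool_from_camera" (4x4, takes a point from camera to tool coordinates, whose origin is the TCP and whose axes are the tool frame's). Camera axes: x right, y up, looking along -z (the intrinsics and any distortion apply to the point x, -y, -z); pixel columns grow to the right and rows downward; lengths in m; the calibration is good to about 2 mm. The wrist camera is an equidistant fisheye: a pixel r from the principal point sees the ray r / f radians off the axis. A picture is of the moment at which its call begins: read the wrist's pose just before it.
- ctrl.finish_job(): hands the job in, once; it reports no verdict.
Trained networks look in the newest picture that a camera, given by its name, has taken for a name from the list of things; names that differ only in an ending like _2 or _b are one class to them, and where a whole thing is asked for, a point or a joint stands for the part that bears it (a point fixed in the world has none). Each returns a list of dicts, best first, with "score" (0 to 1); they miss things now and then, are a little off and sometimes report something else, mostly with a low value. They report only what shows in the picture. A call takes as long as a camera call. They do not tell look-alikes from the thing itself.
- ctrl.trace(camera, target): "region" (384x512 bool, what is visible of it) and "pixel" ([row, column] in pixels, amid what is visible of it).
The state is a dict: "t": time; "q": joint angles; "dq": joint speeds; "effort": joint torques, N m; "tool_pos": TCP position; "tool_rot": TCP orientation; "contact_force": force on the tool from outside, world axes, zero at the start; "wrist_torque": the same for the moment, N m; "opening": finger opening in m.
Only numpy, scipy, OpenCV 4.12 (cv2) and the standard library are available. Lean on these libraries where they do the work, as an engineer would, in place of code of your own. Each camera call takes 0.05 s, during which the arm holds its last target. There are 200 camera calls.

### The job

Seal the jar of amber resin. Its glass lid stands on edge in the wooden lid rack: take it out, lay it flat on the counter with the boss up and let go, then take it again by the boss and set it level on the jar's mouth, with the raised stop of the boss towards the jar's lever. Swing the wire bail up from behind until its roller comes up against that stop, then push the lever down at the front until it passes over centre and lies fully home against the jar, clamping the lid; do not knock over or shift the beaker, the amber dropper bottle or the atomiser.

Things in the scene. Friction and masses are not known exactly. Their poses are not given: they have to be found in the camera images.
- jar: Clear glass jar of amber resin lumps, held fast in an oak holder (112x112x14 mm) screwed to the counter. Origin: centre of the holder's underside, on the jar's axis, z up; -x is the jar's front (lever side). Jar radius 36 to z=98, neck radius 31.5, rim at z=131.5, mouth inner radius 27.7; the holder's collar (radius 46) ends at z=30 (all mm).
- jar_mouth (a point): Centre of the jar's mouth at rim height, 131.5 mm above the jar's origin; axes as jar.
- jar_pivot (a point): Point on the jar's axis, 90 mm above its origin; axes as jar. The lever's hinge axis is the y line through it (pins at y = +-43 mm). The bail hangs on crank pins of the lever, 12 mm from that axis: at lever angle q they lie at x = -12 cos(q-1.78), z = 90+12 sin(q-1.78) mm of the jar: in front of the axis with the lever up, below it with the lever home.
- lever (a joint): Lever angle, rad: 0 = home, its front end 49 deg below level against the jar; grows as that end swings up; level at 0.855; starts at 1.57-1.70, stops at 1.80. Friction (0.065 N m) holds it anywhere. With lid and bail in place it resists below about 0.8, by some 3 to 7 N at the grip; dead centre is near 0.2; below 0.1 the wire pulls it home and holds it.
- lever_grip (a point): Middle of the black sleeve (8.4 mm thick, 36 mm long, along the jar's y) on the lever's front cross-wire. It moves on a 64 mm circle about the lever axis: at lever angle q it is at x = -64 cos(q-0.855), z = 90+64 sin(q-0.855) mm in the jar's frame; home: x -42, z 42, 2 mm off the glass.
- bail (a joint): Angle of the wire bail on the lever, rad. The bail's lean back (to the jar's +x) from upright is lever + bail; it starts leaning back 0.89 to 1.12. Friction (0.025 N m) holds it where it is left; it can be pushed forward with shut fingers from behind.
- bail_roller (a point): Middle of the black roller (8 mm thick, 30 mm long, along the jar's y) on the cross-wire at the top of the bail, 74 mm from the crank pins; the wire legs run at y = +-39 mm, clear of the lid. With the lever up the roller passes 3 to 6 mm above a seated lid's seat floor, and comes down into the seat as the lever is lowered.
- lid: Loose glass lid, 66 mm across, 34.5 mm high, 0.12 kg. Origin: centre of its underside; z points out through the boss. Plug for z=0-5 mm, tapering from radius 25.5 down to 21.5; gasket and disc of radius 33 for z=5-14; then a green boss 26x26 mm. On edge in the rack at first: its z level along the rack's +x, its -x up, its origin 41.5 mm above the counter.
- lid_seat (a point): On the lid's axis, 29 mm above its origin: where the roller's middle lies when seated; axes as lid. The seat floor is at z=25 and runs along its y. The raised stop is the boss's -x side (x -13 to -4.5, up to z=34.5 mm); a low ridge (z=26.7) is on the +x side. On the jar, the lid's origin lies 5 mm below the rim and its -x must point to the jar's -x within some 10 deg.
- lid_rack: Fixed wooden lid rack, two slots along its y; board 118x86x8 mm, rails up to z = 24 mm. Origin: underside, near the middle; z up. The lid stands in the slot on the -x side (nearer the robot), boss towards +x, its top edge 74.5 mm above the counter; the other slot is empty.
- beaker: Small glass beaker, 47 mm across, 55 mm high, loose; origin at the centre of its underside, z up. Leave it alone.
- amber_dropper: Amber dropper bottle with a black top, 39 mm across, 102 mm high, loose; origin at the centre of its underside, z up. Leave it alone.
- atomiser: Slim glass atomiser with a silver cap, 18 mm across, 80 mm high, loose; origin at the centre of its underside, z up. Leave it alone.
There are look-alikes about, which are no part of the job. Leave any blue look-alike of the lid alone.

How it is judged:
On the way, in this order (a step that is already met when the one before it is completed fails the run):
1. the lid lies flat on the counter, boss up, let go (angle between lid's own z axis and vertical below 0.1 rad and height (world z) of lid below 0.006 m and contact force between the fingers and lid below 0.1 N and linear speed of lid below 0.03 m/s), for 0.1 s.
2. the lid sits level on the jar's mouth, let go (horizontal distance between lid and jar_mouth below 0.005 m and z of lid in the frame of jar_mouth between -0.009 and -0.003 m and angle between lid's own z axis and vertical below 0.07 rad and contact force between the fingers and lid below 0.1 N), for 0.1 s.
3. the bail is over the lid, its roller above or in the seat, while the lever is still up (horizontal distance between lid and jar_mouth below 0.005 m and z of lid in the frame of jar_mouth between -0.009 and -0.003 m and angle between lid's own z axis and vertical below 0.07 rad and x of bail_roller in the frame of lid_seat between -0.006 and 0.006 m and z of bail_roller in the frame of lid_seat below 0.012 m and value of joint lever above 0.6 rad), for 0.1 s.
At the end, for the whole second after the job is handed in: The lid sits on the jar's mouth (within 5 mm of centre, level within 4 degrees, plug in the mouth), the bail's roller is in the lid's seat (within 9 mm of lid_seat), the lever is home (lever below 0.1 rad) and the bail presses the lid down with more than 12 N; all at rest and let go (horizontal distance between lid and jar_mouth below 0.005 m and z of lid in the frame of jar_mouth between -0.009 and -0.003 m and angle between lid's own z axis and vertical below 0.07 rad and distance between bail_roller and lid_seat below 0.009 m and value of joint lever below 0.1 rad and contact force between bail and lid above 12 N and linear speed of lid below 0.02 m/s); the robot touches nothing.
It fails at once if the beaker is shifted by over 40 mm or knocked over (distance of beaker from where it was at the start of the episode above 0.04 m or angle between beaker's own z axis and vertical above 0.6 rad).
It fails at once if the amber dropper bottle is shifted by over 40 mm or knocked over (distance of amber_dropper from where it was at the start of the episode above 0.04 m or angle between amber_dropper's own z axis and vertical above 0.6 rad).
It fails at once if the atomiser is shifted by over 40 mm or knocked over (distance of atomiser from where it was at the start of the episode above 0.04 m or angle between atomiser's own z axis and vertical above 0.6 rad).
It also fails if it takes over 72 s, if anything falls off the work surface, if the arm or the gripper's body presses on something with over 40 N, if the wrist force passes 120 N, or if a joint passes its speed limit or range.

## Working session

There is one attempt and no reset: what is moved stays moved. The work goes in short steps, Python scripts to look and compute and a tool call to move; the robot and the scene stay as the last step left them, time stands still between calls to the robot, and variables do not carry over. Pictures are saved under pics/ and viewed, about 8 in all and at most 12, crops included, and the job is handed in when it is done.

Besides the shell and the picture viewer there is one more tool, called after "Request:" by a JSON object that holds its "method" and its "body", one argument or row to a line. move_arm: Moves the arm, as the interface text tells. Shifts and turns lie within -1 to 1; 1 stands for 25 cm of shift or 90 degrees of turn. Its arguments: {"type":"object","properties":{"increments":{"type":"array","items":{"type":"array","items":{"type":"array","items":{"type":"number","minimum":-1,"maximum":1}}}},"gripper":{"type":"number"},"squeeze":{"type":"number"}},"required":["increments"]}

```bash
ls; mkdir -p pics; cat > h.py <<'E'
import numpy as np, cv2
from station import ctrl
from scipy.spatial.transform import Rotation as R
def save(name, im, crop=None, scale=1):
    p=im["pixels"][...,::-1]
    if crop: r0,r1,c0,c1=crop; p=p[r0:r1,c0:c1]
    p=cv2.resize(np.ascontiguousarray(p),None,fx=scale,fy=scale,interpolation=cv2.INTER_CUBIC)
    cv2.imwrite("pics/"+name,p)
def world(im, mask):
    "world points of masked pixels of a fixed camera"
    v,u=np.nonzero(mask&(im["depth"]>0)); d=im["depth"][v,u]; K=im["K"]
    c=np.stack([(u-K[0,2])/K[0,0]*d,-(v-K[1,2])/K[1,1]*d,-d],1)
    E=im["extrinsics"]; return c@E[:3,:3].T+E[:3,3]
def proj(im,P):
    E=np.linalg.inv(im["extrinsics"]); c=np.atleast_2d(P)@E[:3,:3].T+E[:3,3]; K=im["K"]
    return np.stack([K[1,2]-K[1,1]*c[:,1]/-c[:,2],K[0,2]+K[0,0]*c[:,0]/-c[:,2]],1)
E
cat > a.py <<'E'
from h import *
o=ctrl.get_obs(); print({k:np.round(v,3) for k,v in o.items()})
ims={}
for n in ("scene","top"):
    im=ctrl.get_image(n); ims[n]=im; save(n+"0.png",im,scale=1.5); print(n,im["K"].round(1).tolist(),im["extrinsics"].round(3).tolist())
    for t in ("jar","lever_grip","bail_roller","lid","lid_rack","beaker","amber_dropper","atomiser"):
        for r in ctrl.trace(n,t)[:3]:
            P=world(im,r["region"])
            print(t,round(r["score"],2),np.round(r["pixel"]),r["region"].sum(), np.percentile(P,[2,50,98],axis=0).round(3).tolist() if len(P) else None)
    np.savez("im_"+n,**im)
E
python3 a.py
```

```text
pics
{'t': np.float64(0.0), 'q': array([-1.432,  0.053,  1.614,  0.   ,  1.476, -0.119]), 'dq': array([ 0.001,  0.003, -0.001,  0.   ,  0.001,  0.   ]), 'effort': array([-1.0000e-03, -3.9368e+01, -3.7018e+01, -0.0000e+00,  7.0000e-03,
       -0.0000e+00]), 'tool_pos': array([ 0.159, -0.604,  0.22 ]), 'tool_rot': array([ 1.019,  1.322, -1.016]), 'contact_force': array([0.548, 0.049, 0.361]), 'wrist_torque': array([-0.026,  0.009, -0.024]), 'opening': np.float64(0.085)}
scene [[350.7, 0.0, 256.4], [0.0, 350.7, 188.8], [0.0, 0.0, 1.0]] [[-0.762, 0.263, -0.592, -0.123], [-0.647, -0.285, 0.707, 0.611], [0.017, 0.922, 0.387, 0.497], [0.0, 0.0, 0.0, 1.0]]
jar 0.59 [201. 245.] 1473 [[0.468, -0.156, 0.007], [0.504, -0.083, 0.057], [0.567, -0.049, 0.137]]
jar 0.31 [250. 204.] 454 [[0.411, 0.119, 0.023], [0.419, 0.154, 0.05], [0.435, 0.177, 0.074]]
lever_grip 0.58 [174. 256.] 39 [[0.477, -0.154, 0.096], [0.485, -0.109, 0.138], [0.575, -0.07, 0.143]]
bail_roller 0.6 [247. 201.] 439 [[0.411, 0.12, 0.023], [0.419, 0.154, 0.051], [0.445, 0.177, 0.074]]
bail_roller 0.54 [170. 228.] 10 [[0.572, -0.10
[... 1318 characters left out ...]
id 0.74 [220. 227.] 390 [[0.319, -0.008, 0.01], [0.348, 0.02, 0.015], [0.377, 0.048, 0.036]]
lid_rack 0.92 [181. 190.] 1015 [[0.399, 0.09, 0.002], [0.463, 0.131, 0.012], [0.517, 0.18, 0.052]]
beaker 0.63 [210. 335.] 274 [[0.357, -0.317, -0.002], [0.379, -0.287, 0.02], [0.405, -0.263, 0.057]]
beaker 0.16 [180. 358.] 77 [[0.457, -0.365, -0.001], [0.464, -0.346, 0.052], [0.473, -0.341, 0.082]]
amber_dropper 0.46 [231. 148.] 188 [[0.309, 0.241, 0.003], [0.325, 0.253, 0.056], [0.345, 0.275, 0.1]]
atomiser 0.71 [163. 270.] 1522 [[0.469, -0.167, 0.001], [0.517, -0.105, 0.051], [0.588, -0.052, 0.141]]
atomiser 0.47 [190. 185.] 171 [[0.413, 0.116, 0.011], [0.426, 0.141, 0.058], [0.446, 0.168, 0.074]]
```

View pics/scene0.png

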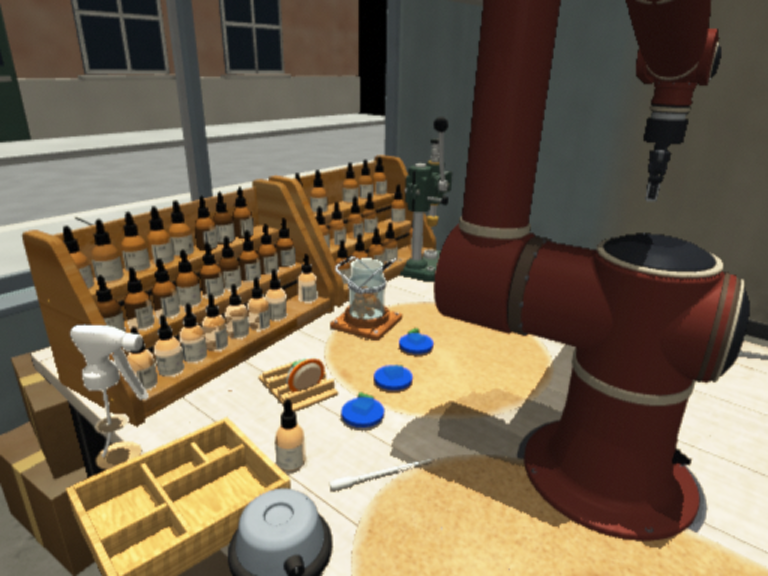

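View pics/top0.png

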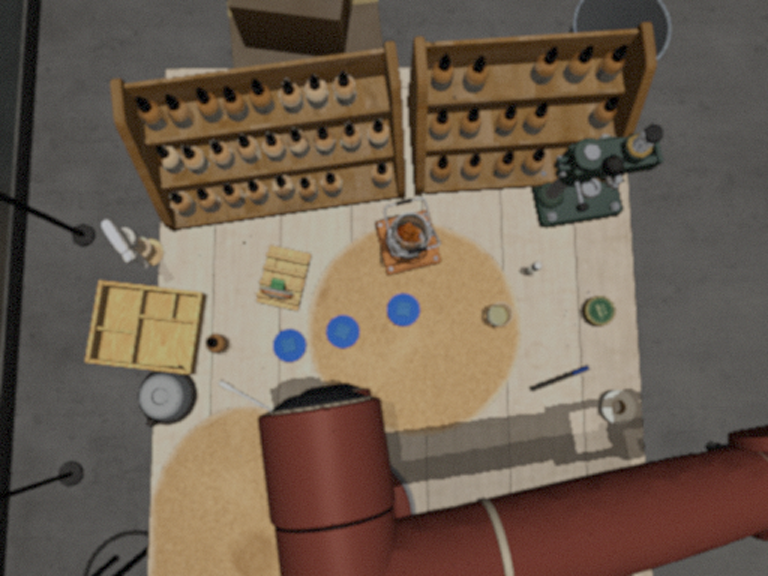

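```bash
cat > b.py <<'E'
from h import *
im=dict(np.load("im_top.npz")); P=world(im,np.ones((384,512),bool))
print(R.from_rotvec(ctrl.get_obs()["tool_rot"]).as_matrix().round(3).tolist())
def rect(m):
    r=cv2.minAreaRect((P[m][:,:2]*1000).astype(np.float32)); return [np.round(v,1) for v in r],m.sum()
box=lambda x0,x1,y0,y1,z0,z1:(P[:,0]>x0)&(P[:,0]<x1)&(P[:,1]>y0)&(P[:,1]<y1)&(P[:,2]>z0)&(P[:,2]<z1)
print("holder",rect(box(.44,.6,-.18,-.03,.009,.02)))
print("rack",rect(box(.38,.54,.07,.2,.005,.03)))
m=box(.38,.54,.07,.2,.05,.08); print("lid top",P[m].round(3).tolist()[:40])
for y in np.arange(-.2,0.01,.02):
    print(round(y,2),[ (lambda q: round(q.max(),3) if len(q) else None)(P[box(x,x+.01,y,y+.02,-.01,.6)][:,2]) for x in np.arange(.56,.72,.01)])
w=ctrl.get_image("wrist"); print(w["K"].round(1).tolist(),w["tool_from_camera"].round(3).tolist())
E
python3 b.py
```

```text
[[-0.0, 0.967, 0.255], [0.0, 0.255, -0.967], [-1.0, -0.0, -0.0]]
holder ([array([ 525.4, -109.8]), array([113.8, 111.7]), np.float64(12.5)], np.int64(497))
rack ([array([461.6, 135. ]), array([127.8, 153.7]), np.float64(89.6)], np.int64(960))
lid top [[0.449, 0.152, 0.058], [0.449, 0.149, 0.059], [0.449, 0.147, 0.057], [0.446, 0.152, 0.057], [0.446, 0.15, 0.058], [0.446, 0.146, 0.059], [0.447, 0.144, 0.054], [0.446, 0.141, 0.058], [0.446, 0.138, 0.056], [0.447, 0.136, 0.054], [0.444, 0.153, 0.054], [0.444, 0.15, 0.055], [0.443, 0.146, 0.061], [0.443, 0.144, 0.057], [0.443, 0.141, 0.056], [0.443, 0.138, 0.058], [0.443, 0.135, 0.062], [0.443, 0.133, 0.055], [0.444, 0.13, 0.054], [0.441, 0.153, 0.054], [0.44, 0.15, 0.057], [0.441, 0.147, 0.055], [0.44, 0.144, 0.058], [0.441, 0.142, 0.051], [0.441, 0.139, 0.054], [0.44, 0.135, 0.06], [0.441, 0.133, 0.054], [0.441, 0.13, 0.052], [0.438, 0.156, 0.052], [0.438, 0.153, 0.056], [0.438, 0.15, 0.055], [0.438, 0.147, 0.055], [0.438, 0.144, 0.055], [0.437, 0.141, 0.057], [0.437, 0.138, 0.058], [0.437, 0.135, 0.057], [0.437, 0.132, 0.058], [0.437,
[... 2889 characters left out ...]
t64(0.041), np.float64(0.043), np.float64(0.039), np.float64(0.04), np.float64(0.04), np.float64(0.042), np.float64(0.04), np.float64(0.107), np.float64(0.148), np.float64(0.183), np.float64(0.201), np.float64(0.178), np.float64(0.147)]
-0.0 [np.float64(0.004), np.float64(0.004), np.float64(0.005), np.float64(0.041), np.float64(0.044), np.float64(0.038), np.float64(0.082), np.float64(0.083), np.float64(0.038), np.float64(0.104), np.float64(0.107), np.float64(0.155), np.float64(0.18), np.float64(0.201), np.float64(0.201), None]
[[297.3, 0.0, 248.7], [0.0, 297.3, 185.5], [0.0, 0.0, 1.0]] [[-0.0, 0.311, -0.95, -0.151], [-0.001, 0.95, 0.311, 0.08], [1.0, 0.001, 0.0, 0.001], [0.0, 0.0, 0.0, 1.0]]
```

```bash
cat > plan.py <<'E'
import sys
from h import *
def pose():
    o=ctrl.get_obs(); M=R.from_rotvec(o["tool_rot"]).as_matrix(); return o,np.array(o["tool_pos"]),np.degrees(np.arctan2(M[1,2],M[0,2]))
def plan(p,phi,wps):
    "wps: (x,y,z,phi,vmax mm per row); rows: count x [dx,dy,dz,turn]"
    for x,y,z,ph,v in wps:
        d=np.array([x,y,z])-p; t=(phi-ph+180)%360-180
        n=max(int(np.ceil(np.linalg.norm(d)*1000/v)),int(np.ceil(abs(t)/7.1)),1)
        q=p.copy(); f=phi; print("n=%d"%n)
        out=[]
        for i in range(n):
            h=np.radians(f); e=p+d*(i+1)/n-q
            r=np.round([-e[2]/.25,(-np.sin(h)*e[0]+np.cos(h)*e[1])/.25,(np.cos(h)*e[0]+np.sin(h)*e[1])/.25,t/n/90],3)
            out.append(r.tolist())
            q=q+np.array([(-np.sin(h)*r[1]+np.cos(h)*r[2]),(np.cos(h)*r[1]+np.sin(h)*r[2]),-r[0]])*.25; f-=r[3]*90
        print(out)
        p,phi=q,f
if __name__=="__main__":
    o,p,phi=pose(); print("t %.2f"%o["t"],p.round(4),"phi %.2f"%phi,"F",np.round(o["contact_force"],1),"open %.4f"%o["opening"],"q6 %.2f"%o["q"][5])
    plan(p,phi,[tuple(map(float,a.split(","))) for a in sys.argv[1:]])
E
python3 plan.py 0.45,-0.3,0.3,-75.2,40 0.425,0.14,0.2,-104,40
```

```text
t 0.95 [ 0.1593 -0.6043  0.2216] phi -75.23 F [-0.3 -1.2 -0.2] open 0.0855 q6 -0.12
n=11
[[-0.028, 0.13, -0.08, -0.0], [-0.029, 0.131, -0.08, -0.0], [-0.028, 0.13, -0.08, -0.0], [-0.029, 0.131, -0.08, -0.0], [-0.028, 0.13, -0.08, -0.0], [-0.029, 0.131, -0.08, -0.0], [-0.028, 0.13, -0.08, -0.0], [-0.029, 0.13, -0.081, -0.0], [-0.028, 0.131, -0.08, -0.0], [-0.029, 0.13, -0.08, -0.0], [-0.028, 0.131, -0.08, -0.0]]
n=12
[[0.033, 0.029, -0.144, 0.027], [0.034, 0.023, -0.145, 0.027], [0.033, 0.017, -0.146, 0.027], [0.033, 0.011, -0.146, 0.027], [0.033, 0.005, -0.147, 0.027], [0.034, -0.002, -0.147, 0.027], [0.033, -0.008, -0.147, 0.027], [0.033, -0.014, -0.146, 0.027], [0.034, -0.02, -0.145, 0.027], [0.033, -0.026, -0.145, 0.027], [0.033, -0.033, -0.143, 0.027], [0.034, -0.039, -0.142, 0.027]]
```

Request:
{"method": "move_arm", "body": {
  "increments": [
    [[-0.028,0.13,-0.08,0],[-0.028,0.13,-0.08,0],[-0.028,0.13,-0.08,0],[-0.029,0.13,-0.08,0],[-0.028,0.131,-0.08,0],[-0.029,0.131,-0.08,0],[-0.028,0.13,-0.08,0],[-0.029,0.131,-0.08,0],[-0.028,0.131,-0.08,0],[-0.029,0.13,-0.08,0],[-0.028,0.13,-0.08,0]]
  ]
}}

```text
t: 1.87
tool_pos: [0.4509, -0.2986, 0.3003]
tool_rot: [1.017, 1.319, -1.017]
contact_force: [0.3, -1.3, -0.0]
opening: 0.0855
```

Request:
{"method": "move_arm", "body": {
  "increments": [
    [[0.033,0.029,-0.144,0.027],[0.033,0.023,-0.145,0.027],[0.033,0.017,-0.146,0.027],[0.033,0.011,-0.146,0.027],[0.033,0.005,-0.147,0.027],[0.034,-0.002,-0.147,0.027],[0.033,-0.008,-0.147,0.027],[0.033,-0.014,-0.146,0.027],[0.034,-0.02,-0.145,0.027],[0.033,-0.026,-0.145,0.027],[0.033,-0.033,-0.143,0.027],[0.034,-0.039,-0.142,0.027],[0,0,0,0],[0,0,0,0]]
  ]
}}

```text
t: 3.03
tool_pos: [0.4239, 0.1413, 0.1993]
tool_rot: [1.388, 1.083, -1.39]
contact_force: [-0.0, -0.5, -0.4]
opening: 0.0853
```

```bash
cat >> h.py <<'E'
def wcam():
    o=ctrl.get_obs(); T=np.eye(4); T[:3,:3]=R.from_rotvec(o["tool_rot"]).as_matrix(); T[:3,3]=o["tool_pos"]
    w=ctrl.get_image("wrist"); w["E"]=T@w["tool_from_camera"]; return w
def wworld(w,mask):
    v,u=np.nonzero(mask&(w["depth"]>0)); d=w["depth"][v,u]; K=w["K"]
    a=(u-K[0,2])/K[0,0]; b=(v-K[1,2])/K[1,1]; th=np.hypot(a,b)+1e-9; s=np.tan(th)/th
    c=np.stack([a*s*d,-b*s*d,-d],1); return c@w["E"][:3,:3].T+w["E"][:3,3]
def wproj(w,P):
    E=np.linalg.inv(w["E"]); c=np.atleast_2d(P)@E[:3,:3].T+E[:3,3]; K=w["K"]
    x,y,z=c[:,0],-c[:,1],-c[:,2]; r=np.hypot(x,y)+1e-9; th=np.arctan2(r,z)
    return np.stack([K[1,2]+K[1,1]*th*y/r,K[0,2]+K[0,0]*th*x/r],1)
E
cat > c.py <<'E'
from h import *
import pickle
w=wcam(); pickle.dump(w,open("w1.pkl","wb")); save("w1.png",w,scale=1.5)
for t in ("lid","lid_rack"):
    for r in ctrl.trace("wrist",t)[:3]:
        P=wworld(w,r["region"]); print(t,round(r["score"],2),np.round(r["pixel"]),r["region"].sum(),np.percentile(P,[2,50,98],axis=0).round(3).tolist())
E
python3 c.py; python3 plan.py
```

```text
lid 0.94 [194. 354.] 1904 [[0.321, -0.008, 0.005], [0.355, 0.026, 0.013], [0.38, 0.052, 0.034]]
lid 0.93 [163. 243.] 1708 [[0.415, 0.119, 0.016], [0.429, 0.146, 0.055], [0.449, 0.176, 0.072]]
lid 0.91 [142. 429.] 1598 [[0.363, -0.125, 0.005], [0.396, -0.09, 0.013], [0.422, -0.066, 0.034]]
lid_rack 0.88 [120. 244.] 5719 [[0.41, 0.092, 0.005], [0.473, 0.133, 0.008], [0.517, 0.184, 0.024]]
t 3.18 [0.4252 0.139  0.2004] phi -104.45 F [-0.2  0.2  0.2] open 0.0853 q6 1.97
```

View pics/w1.png

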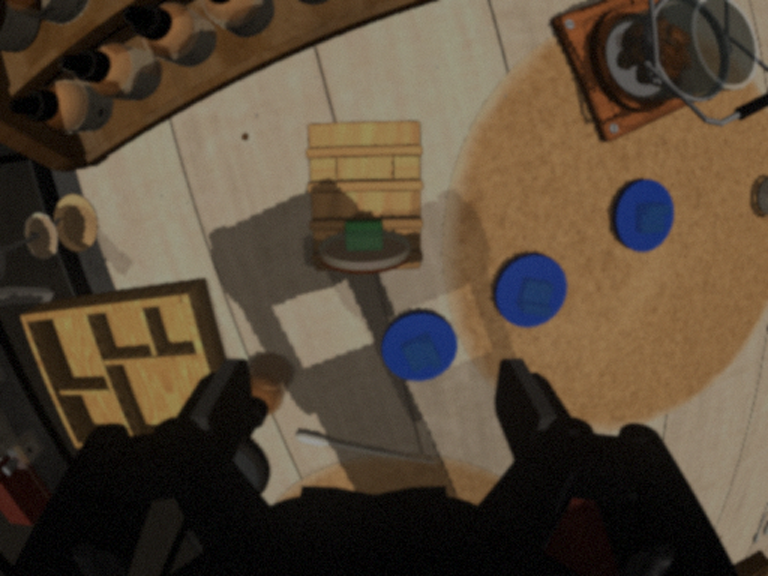

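```bash
cat > d.py <<'E'
from h import *
import pickle
w=pickle.load(open("w1.pkl","rb"))
rs=ctrl.trace("wrist","lid_rack"); P=wworld(w,rs[0]["region"]); P=P[P[:,2]<.03]
r=cv2.minAreaRect((P[:,:2]*1000).astype(np.float32)); print("rack rect",r)
L=[x for x in ctrl.trace("wrist","lid") if abs(x["pixel"][1]-243)<20][0]
Q=wworld(w,L["region"]); Q=Q[Q[:,2]>.027]
for deg in (-12,-14,-16):
    a=np.radians(deg); ux=np.array([np.cos(a),np.sin(a)]); uy=np.array([-ux[1],ux[0]])
    print(deg,"rack u",np.percentile(P[:,:2]@ux,[1,99]).round(4),"v",np.percentile(P[:,:2]@uy,[1,99]).round(4),"lid u",np.percentile(Q[:,:2]@ux,[1,25,50,75,99]).round(4),"v",np.percentile(Q[:,:2]@uy,[1,50,99]).round(4))
    T=Q[Q[:,2]>.066]; print("  top",T[:,:2].mean(0), (T[:,:2]@ux).min(),(T[:,:2]@ux).max(),(T[:,:2]@uy).mean())
# yaw of disc top face: fit line for points on the boss-side disc face
uv=Q[:,:2]; c=np.cov(uv.T); ev,V=np.linalg.eigh(c); print("lid major axis deg",np.degrees(np.arctan2(V[1,1],V[0,1])))
E
python3 d.py
```

```text
rack rect ((458.52777099609375, 139.48849487304688), (91.43794250488281, 117.8043212890625), 77.50112915039062)
-12 rack u [0.3643 0.4769] v [0.1884 0.2729] lid u [0.378  0.3859 0.389  0.3943 0.4099] v [0.2024 0.2324 0.263 ]
  top [0.42311339 0.14781452] 0.3774708582139234 0.3874741715419107 0.2325546418488388
-14 rack u [0.356  0.4684] v [0.2033 0.2877] lid u [0.3697 0.3776 0.3806 0.3858 0.4015] v [0.2157 0.2458 0.2764]
  top [0.42311339 0.14781452] 0.36903294986714563 0.3792747586928333 0.24578419374584365
-16 rack u [0.3479 0.4599] v [0.217  0.3023] lid u [0.3607 0.3686 0.3718 0.3773 0.3927] v [0.2288 0.2593 0.2895]
  top [0.42311339 0.14781452] 0.35995462694294356 0.3711262827664547 0.25871429546292185
lid major axis deg 76.92236852065872
```

```bash
python3 plan.py 0.4231,0.1478,0.08,-102.5,25 0.4231,0.1478,0.039,-102.5,12
```

```text
t 3.28 [0.4253 0.1387 0.2004] phi -104.52 F [ 0.7 -0.7  0.3] open 0.0852 q6 1.97
n=5
[[0.096, -0.004, -0.007, -0.004], [0.097, -0.003, -0.006, -0.004], [0.096, -0.003, -0.007, -0.004], [0.096, -0.004, -0.007, -0.004], [0.097, -0.003, -0.006, -0.004]]
n=4
[[0.041, -0.0, -0.0, -0.001], [0.041, -0.0, -0.0, -0.001], [0.041, -0.0, -0.0, -0.001], [0.041, -0.0, -0.0, -0.001]]
```

Request:
{"method": "move_arm", "body": {
  "increments": [
    [[0.096,-0.004,-0.007,-0.004],[0.097,-0.003,-0.006,-0.004],[0.096,-0.003,-0.007,-0.005],[0.096,-0.004,-0.007,-0.005],[0.097,-0.003,-0.006,-0.005],[0,0,0,0],[0.041,0,0,0],[0.041,0,0,0],[0.041,0,0,0],[0.041,0,0,0],[0,0,0,0],[0,0,0,0]]
  ]
}}

```text
t: 4.28
tool_pos: [0.4222, 0.1487, 0.0378]
tool_rot: [1.365, 1.1, -1.367]
contact_force: [-0.7, 0.2, 0.3]
opening: 0.0855
```

```bash
cat > e.py <<'E'
from h import *
import sys
w=wcam(); save(sys.argv[1],w,scale=1.5)
for r in ctrl.trace("wrist","lid")[:4]:
    P=wworld(w,r["region"]); print(round(r["score"],2),np.round(r["pixel"]),r["region"].sum(),np.percentile(P,[2,50,98],axis=0).round(3).tolist())
E
python3 e.py w2.png; python3 plan.py
```

```text
0.91 [234. 253.] 7348 [[0.418, 0.118, 0.023], [0.429, 0.145, 0.055], [0.449, 0.174, 0.072]]
0.83 [258. 417.] 3546 [[0.331, -0.008, 0.0], [0.36, 0.029, 0.013], [0.382, 0.054, 0.032]]
0.72 [191. 506.] 701 [[0.367, -0.081, 0.005], [0.393, -0.071, 0.012], [0.417, -0.064, 0.014]]
0.67 [310. 303.] 2936 [[0.317, 0.097, 0.006], [0.338, 0.124, 0.013], [0.356, 0.154, 0.034]]
t 4.38 [0.423  0.1489 0.0389] phi -102.32 F [ 0.7  0.6 -0.3] open 0.0848 q6 1.96
```

View pics/w2.png

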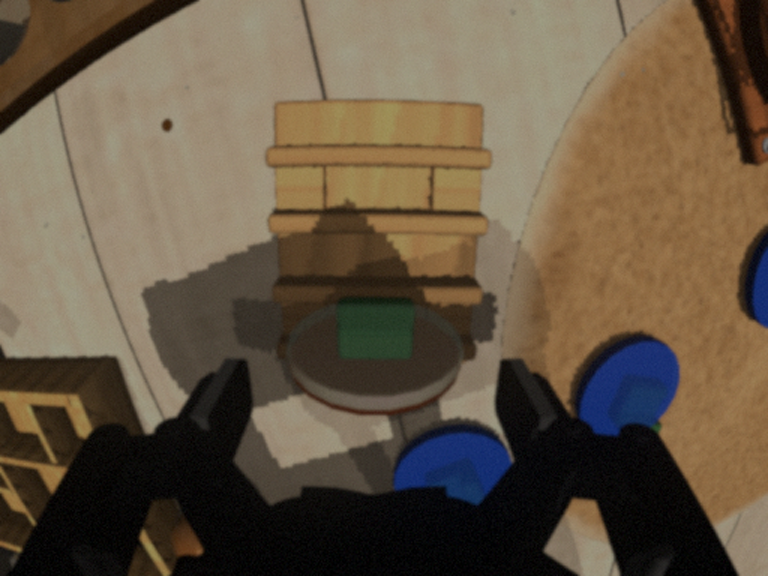

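```bash
cat > f.py <<'E'
from h import *
w=wcam()
T=w["E"]@np.linalg.inv(w["tool_from_camera"])
for d in (-.005,0,.005,.01,.014):
    for z in (.0425,):
        for y in (-.011,0,.011): print(d,y,(wproj(w,(T@[d,y,z,1])[:3])*1.5).round(0))
a=np.radians(-12.5); v=np.array([-np.sin(a),np.cos(a),0]); c=np.array([.4231,.1478,.0415])
print((wproj(w,c+.033*v)*1.5).round(),(wproj(w,c-.033*v)*1.5).round(), (wproj(w,c)*1.5).round())
E
python3 f.py
```

```text
-0.005 -0.011 [[384. 481.]]
-0.005 0 [[359. 484.]]
-0.005 0.011 [[333. 487.]]
0 -0.011 [[377. 478.]]
0 0 [[353. 481.]]
0 0.011 [[328. 484.]]
0.005 -0.011 [[371. 476.]]
0.005 0 [[348. 478.]]
0.005 0.011 [[322. 481.]]
0.01 -0.011 [[365. 473.]]
0.01 0 [[342. 476.]]
0.01 0.011 [[317. 478.]]
0.014 -0.011 [[361. 471.]]
0.014 0 [[338. 474.]]
0.014 0.011 [[314. 476.]]
[[356. 288.]] [[356. 461.]] [[357. 375.]]
```

```bash
cat > g.py <<'E'
from h import *
w=wcam(); E=w["E"]; w["E"]=w["tool_from_camera"]
m=np.zeros((384,512),bool)
for (r0,r1,c0,c1) in [(236,300,325,385)]:
    for r in range(r0,r1,6):
        for c in range(c0,c1,5):
            q=np.zeros_like(m); q[r,c]=1; P=wworld(w,q)
            if len(P) and P[0,0]<.03: print((r,c),w["pixels"][r,c].tolist(),P[0].round(3).tolist())
E
python3 g.py | head -60
```

```text
(242, 335) [15, 11, 7] [-0.026, 0.01, 0.043]
(242, 340) [22, 20, 16] [-0.029, 0.012, 0.045]
(242, 345) [37, 34, 32] [-0.03, 0.012, 0.047]
(242, 350) [86, 67, 48] [-0.03, 0.012, 0.05]
(248, 335) [15, 16, 7] [-0.027, 0.007, 0.043]
(248, 340) [19, 16, 13] [-0.035, 0.011, 0.043]
(248, 345) [34, 30, 25] [-0.034, 0.011, 0.046]
(248, 350) [36, 32, 27] [-0.036, 0.012, 0.047]
(248, 355) [63, 47, 31] [-0.028, 0.007, 0.054]
(254, 335) [21, 18, 15] [-0.029, 0.005, 0.043]
(254, 340) [17, 13, 9] [-0.036, 0.009, 0.043]
(254, 345) [23, 17, 17] [-0.04, 0.011, 0.044]
(254, 350) [35, 33, 29] [-0.04, 0.011, 0.046]
(254, 355) [34, 33, 29] [-0.041, 0.012, 0.049]
(254, 360) [15, 16, 10] [-0.035, 0.007, 0.054]
(254, 365) [68, 50, 34] [-0.035, 0.008, 0.056]
(260, 330) [98, 91, 78] [-0.022, -0.003, 0.043]
(260, 335) [17, 14, 6] [-0.031, 0.002, 0.043]
(260, 340) [12, 11, 9] [-0.037, 0.006, 0.043]
(260, 345) [14, 14, 8] [-0.044, 0.011, 0.043]
(260, 350) [15, 14, 14] [-0.046, 0.012, 0.044]
(260, 355) [34, 31, 29] [-0.045, 0.011, 0.047]
(260, 360) [32, 28, 26] [-0.046, 0.011, 0.049]
(260, 365) [11, 9, 11] [-0.039
[... 987 characters left out ...]
043]
(278, 345) [20, 15, 14] [-0.048, 0.004, 0.043]
(278, 350) [15, 13, 16] [-0.053, 0.007, 0.043]
(278, 355) [9, 9, 8] [-0.058, 0.011, 0.043]
(278, 360) [32, 31, 28] [-0.059, 0.011, 0.045]
(278, 365) [38, 37, 34] [-0.059, 0.011, 0.047]
(278, 370) [27, 27, 25] [-0.059, 0.011, 0.049]
(278, 375) [14, 12, 14] [-0.061, 0.012, 0.05]
(278, 380) [25, 19, 10] [-0.062, 0.012, 0.053]
(284, 335) [31, 28, 25] [-0.037, -0.008, 0.043]
(284, 340) [19, 17, 16] [-0.043, -0.003, 0.043]
(284, 345) [15, 15, 16] [-0.048, -0.0, 0.044]
(284, 350) [5, 2, 2] [-0.054, 0.005, 0.043]
(284, 355) [9, 7, 4] [-0.058, 0.008, 0.044]
(284, 360) [41, 39, 37] [-0.059, 0.008, 0.045]
(284, 365) [26, 23, 22] [-0.064, 0.012, 0.045]
```

```bash
cat > g.py <<'E'
from h import *
im=ctrl.get_image("scene"); P=world(im,np.ones((384,512),bool)); o=ctrl.get_obs()
M=R.from_rotvec(o["tool_rot"]).as_matrix(); Q=(P-o["tool_pos"])@M
m=(abs(Q[:,1])<.02)&(abs(Q[:,2])>.035)&(abs(Q[:,2])<.065)&(Q[:,0]<.03)
for s in (-1,1):
    q=Q[m&(Q[:,2]*s>0)]; print(s,len(q), np.sort(q[:,0])[::-1][:12].round(3))
c=proj(im,o["tool_pos"])[0].astype(int); print(c); save("s2.png",im,(c[0]-60,c[0]+60,c[1]-80,c[1]+80),5)
E
python3 g.py
```

```text
-1 890 [0.03  0.028 0.027 0.027 0.027 0.027 0.026 0.024 0.024 0.023 0.023 0.023]
1 414 [0.03  0.03  0.03  0.03  0.03  0.03  0.03  0.029 0.029 0.029 0.027 0.025]
[251 203]
```

View pics/s2.png

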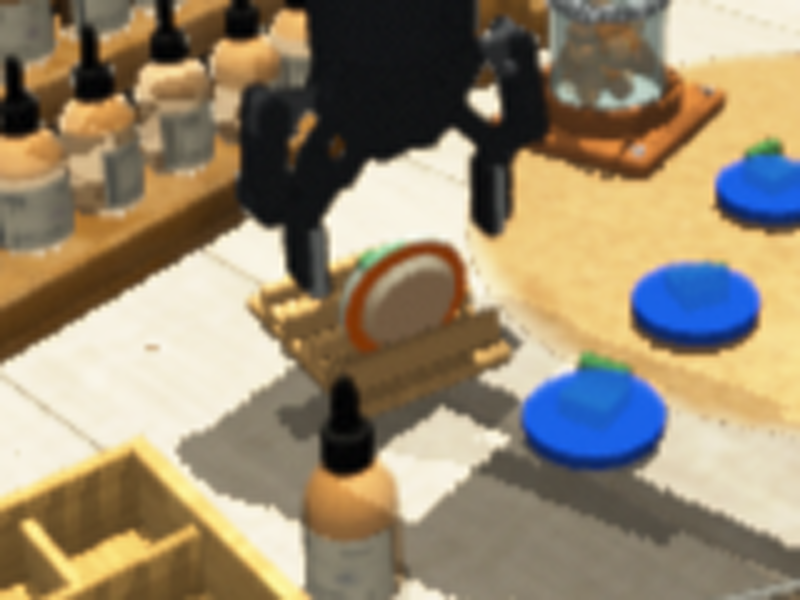

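Request:
{"method": "move_arm", "body": {
  "increments": [
    [[0.03,0.001,0,0],[0.03,0,0,0],[0.03,0,0,0],[0,0,0,0]]
  ]
}}

```text
t: 4.87
tool_pos: [0.4209, 0.1484, 0.0135]
tool_rot: [1.363, 1.102, -1.37]
contact_force: [0.0, -0.3, -0.1]
opening: 0.0855
```

Request:
{"method": "move_arm", "body": {
  "increments": [
    [[0,0,0,0],[0,0,0,0],[0,0,0,0],[0,0,0,0],[0,0,0,0],[0,0,0,0]]
  ],
  "gripper": 0.4,
  "squeeze": 25
}}

```text
t: 5.37
tool_pos: [0.4229, 0.1488, 0.016]
tool_rot: [1.366, 1.1, -1.365]
contact_force: [0.4, 0.1, -1.3]
opening: 0.0646
```

```bash
cat > g.py <<'E'
from h import *
import sys
w=wcam(); T=w["E"]@np.linalg.inv(w["tool_from_camera"]); w["E"]=w["tool_from_camera"]
op=ctrl.get_obs()["opening"]/2; print("half open",op)
P=wworld(w,np.ones((384,512),bool))
for s in (-1,1):
    for lo in (0.000,0.008):
        m=(P[:,2]*s>op+lo-.002)&(P[:,2]*s<op+lo+.003)&(abs(P[:,1])<.013)&(P[:,0]<.03)&(P[:,0]>-.08)
        print(s,lo,m.sum(),np.sort(P[m][:,0])[::-1][:30:3].round(4))
save(sys.argv[1],w,scale=1.5)
E
python3 g.py w3.png; python3 plan.py
```

```text
half open 0.032324979380058544
-1 0.0 1433 [0.0047 0.0043 0.0041 0.004  0.0039 0.0039 0.0037 0.0036 0.0035 0.0035]
-1 0.008 464 [0.018  0.0177 0.0174 0.0169 0.0166 0.0164 0.0158 0.0043 0.0038 0.0032]
1 0.0 1353 [0.0041 0.0039 0.0038 0.0038 0.0037 0.0036 0.0036 0.0036 0.0036 0.0034]
1 0.008 549 [0.0047 0.0044 0.0042 0.0041 0.0039 0.0038 0.0037 0.0036 0.0036 0.0035]
t 5.42 [0.4229 0.1488 0.016 ] phi -102.32 F [-0.4  0.3 -0.2] open 0.0646 q6 1.96
```

View pics/w3.png

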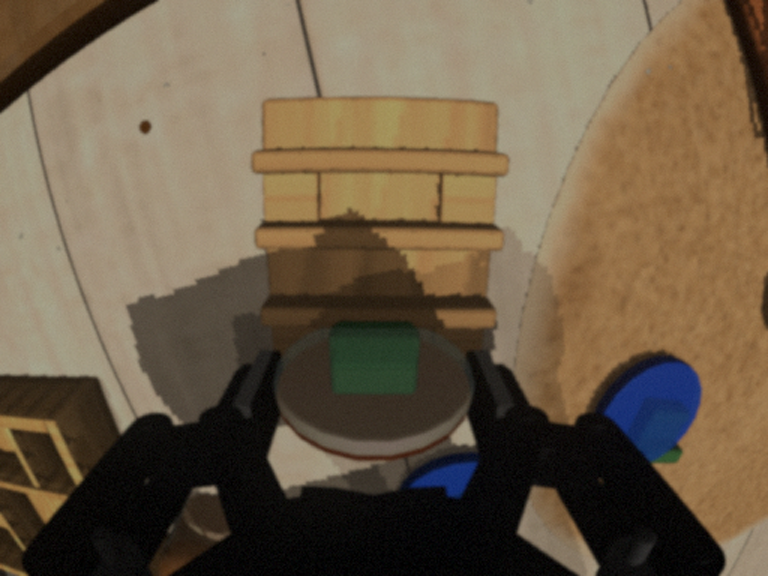

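```bash
cat > g2.py <<'E'
from h import *
w=wcam(); w["E"]=w["tool_from_camera"]
dark=(w["pixels"].max(2)<60); op=ctrl.get_obs()["opening"]/2
P=wworld(w,dark)
for s in (-1,1):
    for a,b in ((-.001,.003),(.003,.007),(.007,.012)):
        m=(P[:,2]*s>op+a)&(P[:,2]*s<op+b)&(abs(P[:,1])<.014)&(P[:,0]<.0)&(P[:,0]>-.08)
        print(s,a,m.sum(),np.sort(P[m][:,0])[::-1][:40:5].round(4),np.percentile(P[m][:,1],[5,95]).round(3))
E
python3 g2.py
```

```text
-1 -0.001 1222 [-0.0152 -0.0175 -0.019  -0.0196 -0.0202 -0.0206 -0.021  -0.0216] [-0.007  0.013]
-1 0.003 613 [-0.019  -0.02   -0.0216 -0.0223 -0.0232 -0.0242 -0.0247 -0.0254] [0.011 0.013]
-1 0.007 527 [-0.022  -0.0226 -0.0238 -0.0249 -0.0259 -0.0269 -0.0274 -0.0278] [-0.004  0.013]
1 -0.001 1140 [-0.0151 -0.0168 -0.0178 -0.0191 -0.0198 -0.0203 -0.021  -0.0215] [-0.007  0.013]
1 0.003 672 [-0.0191 -0.0197 -0.0207 -0.0215 -0.0221 -0.0233 -0.0237 -0.0245] [0.01  0.013]
1 0.007 477 [-0.0186 -0.0225 -0.0234 -0.0253 -0.0266 -0.0272 -0.0282 -0.0294] [0.    0.014]
```

```bash
python3 plan.py 0.4229,0.1488,0.08,-102.3,10 0.487,0.027,0.06,-77.5,22 0.487,0.027,0.008,-77.5,9
```

```text
t 5.47 [0.4229 0.1488 0.016 ] phi -102.32 F [ 0.2  0.4 -1.8] open 0.0641 q6 1.96
n=7
[[-0.037, 0.0, -0.0, -0.0], [-0.036, 0.0, -0.0, -0.0], [-0.037, 0.0, -0.0, -0.0], [-0.036, 0.0, -0.0, -0.0], [-0.037, 0.0, -0.0, -0.0], [-0.036, 0.0, -0.0, -0.0], [-0.037, 0.0, -0.0, -0.0]]
n=7
[[0.011, 0.051, 0.06, -0.039], [0.012, 0.046, 0.063, -0.039], [0.011, 0.043, 0.066, -0.039], [0.012, 0.039, 0.069, -0.039], [0.011, 0.035, 0.07, -0.039], [0.012, 0.03, 0.073, -0.039], [0.011, 0.025, 0.074, -0.039]]
n=6
[[0.035, 0.0, 0.0, -0.0], [0.034, 0.0, 0.0, -0.0], [0.035, 0.0, 0.0, -0.0], [0.035, 0.0, 0.0, -0.0], [0.034, 0.0, 0.0, -0.0], [0.035, 0.0, 0.0, -0.0]]
```

Request:
{"method": "move_arm", "body": {
  "increments": [
    [[-0.02,0,0,0],[-0.037,0,0,0],[-0.036,0,0,0],[-0.036,0,0,0],[-0.036,0,0,0],[-0.036,0,0,0],[-0.036,0,0,0],[-0.02,0,0,0],[0.011,0.051,0.06,-0.039],[0.012,0.046,0.063,-0.039],[0.011,0.043,0.066,-0.039],[0.012,0.039,0.069,-0.039],[0.011,0.035,0.07,-0.039],[0.012,0.03,0.073,-0.039],[0.011,0.025,0.074,-0.039],[0,0,0,0]]
  ]
}}

```text
t: 6.8
tool_pos: [0.4879, 0.0246, 0.0602]
tool_rot: [1.05, 1.301, -1.051]
contact_force: [-0.0, 0.6, -1.4]
opening: 0.0649
```

```bash
python3 e.py w4.png; python3 plan.py 0.487,0.027,0.008,-77.5,9
```

```text
0.96 [317. 220.] 974 [[0.356, -0.002, 0.005], [0.374, 0.026, 0.013], [0.383, 0.051, 0.014]]
0.74 [342. 132.] 609 [[0.297, 0.094, 0.012], [0.323, 0.108, 0.013], [0.34, 0.117, 0.034]]
0.62 [257. 252.] 9911 [[0.484, -0.002, 0.067], [0.495, 0.026, 0.099], [0.515, 0.053, 0.116]]
0.61 [332. 361.] 194 [[0.365, -0.12, 0.013], [0.388, -0.102, 0.027], [0.404, -0.09, 0.034]]
t 6.90 [0.4867 0.0267 0.0601] phi -77.88 F [ 0.   0.7 -0.8] open 0.0644 q6 1.26
n=6
[[0.035, 0.0, -0.0, -0.001], [0.034, 0.0, -0.0, -0.001], [0.035, 0.001, -0.0, -0.001], [0.035, -0.0, -0.001, -0.001], [0.035, 0.0, 0.0, -0.001], [0.034, 0.0, 0.0, -0.001]]
```

View pics/w4.png

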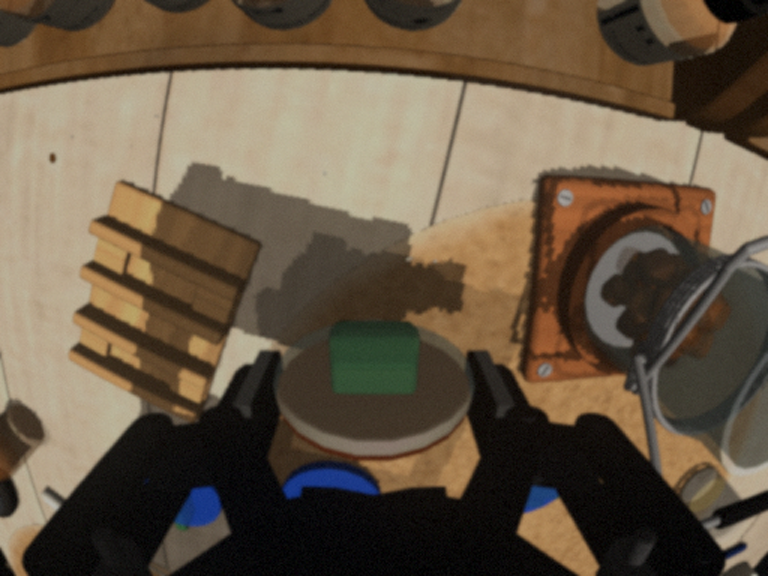

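Request:
{"method": "move_arm", "body": {
  "increments": [
    [[0.035,0,0,0],[0.035,0,0,-0.002],[0.035,0,0,-0.002],[0.035,0,0,0],[0.035,0,0,0],[0.033,0,0,0],[0,0,0,0],[0,0,0,0]]
  ]
}}

```text
t: 7.57
tool_pos: [0.4869, 0.0271, 0.0077]
tool_rot: [1.045, 1.305, -1.045]
contact_force: [0.9, 0.1, -0.5]
opening: 0.0646
```

Request:
{"method": "move_arm", "body": {
  "increments": [
    [[0.002,0,0,0],[0.002,0,0,0],[0,0,0,0],[0,0,0,0]]
  ]
}}

```text
t: 7.9
tool_pos: [0.4871, 0.0271, 0.0075]
tool_rot: [1.046, 1.305, -1.045]
contact_force: [-1.2, 0.5, 2.6]
opening: 0.0643
```

Request:
{"method": "move_arm", "body": {
  "increments": [
    [[0,-0.009,0,0],[0,-0.009,0,0],[0,-0.009,0,0],[0,-0.008,0,0],[0.002,-0.011,0,0],[0.003,-0.011,0,0],[0.004,-0.011,0,0],[0.005,-0.01,0,0],[0.006,-0.01,0,0],[0.006,-0.01,0,0],[0,0,0,0]]
  ]
}}

```text
t: 8.82
tool_pos: [0.463, 0.0213, 0.0015]
tool_rot: [1.045, 1.305, -1.046]
contact_force: [0.2, 0.1, 8.4]
opening: 0.0645
```

```bash
cat > i.py <<'E'
from h import *
o=ctrl.get_obs(); p=np.array(o["tool_pos"]); M=R.from_rotvec(o["tool_rot"]).as_matrix()
w=wcam(); L=[(len(wworld(w,r["region"])),wworld(w,r["region"]),r) for r in ctrl.trace("wrist","lid")]
for n,P,r in L:
    if np.linalg.norm(np.median(P,0)[:2]-p[:2])<.05:
        Q=(P-p)@M
        # green boss top + disc plane
        from numpy.linalg import svd
        best=None; rng=np.random.default_rng(0)
        for _ in range(400):
            a=Q[rng.choice(len(Q),3,replace=False)]; nn=np.cross(a[1]-a[0],a[2]-a[0]); l=np.linalg.norm(nn)
            if l<1e-6: continue
            nn/=l; s=(abs((Q-a[0])@nn)<.0015).sum()
            if best is None or s>best[0]: best=(s,nn,a[0])
        nw=M@best[1]; nw*=np.sign(nw[2]); print(n,best[0],"normal world",nw.round(3),"tilt from vertical deg",np.degrees(np.arccos(nw[2])).round(1))
        print("z pct",np.percentile(P[:,2],[1,50,99]).round(4))
E
python3 i.py; python3 plan.py
```

```text
13266 9338 normal world [0.817 0.179 0.549] tilt from vertical deg 56.7
z pct [0.0027 0.0404 0.0562]
t 8.92 [0.4631 0.0213 0.0016] phi -77.38 F [-0.4 -0.2  8.5] open 0.0643 q6 1.24
```

Request:
{"method": "move_arm", "body": {
  "increments": [
    [[0,-0.01,0,0],[0.002,-0.01,0,0],[0.005,-0.01,0,0],[0.006,-0.009,0,0],[0.007,-0.009,0,0],[0.008,-0.008,0,0],[0.008,-0.008,0,0],[0.008,-0.007,0,0],[0.008,-0.006,0,0],[0,0,0,0]]
  ]
}}

```text
t: 9.75
tool_pos: [0.4435, 0.0174, -0.0128]
tool_rot: [1.045, 1.306, -1.046]
contact_force: [1.8, -0.8, 5.0]
opening: 0.0642
```

```bash
python3 i.py; python3 plan.py
```

```text
14685 10317 normal world [0.361 0.074 0.929] tilt from vertical deg 21.7
z pct [0.0069 0.0225 0.0428]
t 9.85 [ 0.4437  0.0175 -0.0126] phi -77.39 F [ 0.6 -1.1  4.7] open 0.0648 q6 1.22
```

Request:
{"method": "move_arm", "body": {
  "increments": [
    [[0.004,-0.01,0,0],[0.004,-0.008,0,0],[0,-0.005,0,0],[0,0,0,0]]
  ]
}}

```text
t: 10.18
tool_pos: [0.4383, 0.0163, -0.0144]
tool_rot: [1.046, 1.305, -1.045]
contact_force: [3.1, 1.2, 4.5]
opening: 0.0646
```

Request:
{"method": "move_arm", "body": {
  "increments": [
    [[0,0,0,0],[0,0,0,0],[0,0,0,0],[0,0,0,0],[0,0,0,0],[0,0,0,0]]
  ],
  "gripper": 0
}}

```text
t: 10.68
tool_pos: [0.438, 0.0163, -0.0147]
tool_rot: [1.045, 1.306, -1.046]
contact_force: [-0.1, -0.5, -0.3]
opening: 0.0855
```

```bash
python3 i.py; python3 plan.py
```

```text
12392 7847 normal world [0.011 0.    1.   ] tilt from vertical deg 0.6
z pct [-0.0004  0.0133  0.0339]
t 10.78 [ 0.4383  0.0162 -0.0145] phi -77.38 F [-0.4 -0.2  0. ] open 0.0856 q6 1.22
```

Request:
{"method": "move_arm", "body": {
  "increments": [
    [[-0.04,0,0,0],[-0.1,0,0,0],[-0.12,0,0,0],[-0.12,0,0,0],[-0.04,0,0,0],[0,0,0,0],[0,0,0,0]]
  ]
}}

```text
t: 11.37
tool_pos: [0.4387, 0.0162, 0.091]
tool_rot: [1.046, 1.304, -1.045]
contact_force: [-0.5, 0.2, -0.7]
opening: 0.0855
```

```bash
cat > j.py <<'E'
from h import *
import pickle,sys
o=ctrl.get_obs(); p=np.array(o["tool_pos"])
w=wcam(); save(sys.argv[1],w,scale=1.5); pickle.dump(w,open(sys.argv[1]+".pkl","wb"))
for r in ctrl.trace("wrist","lid"):
    P=wworld(w,r["region"]); print(round(r["score"],2),r["pixel"],np.median(P,0).round(3))
    if np.linalg.norm(np.median(P,0)[:2]-p[:2])>.06: continue
    D=P[(P[:,2]>.010)&(P[:,2]<.017)]; B=P[P[:,2]>.0225]; S=P[P[:,2]>.031]
    c,rad=cv2.minEnclosingCircle((D[:,:2]*1000).astype(np.float32)); print("disc",np.round(c,1),round(rad,1))
    for nm,X in (("boss",B),("stop",S)):
        rr=cv2.minAreaRect((X[:,:2]*1000).astype(np.float32)); print(nm,len(X),[np.round(v,1) for v in rr],X.mean(0).round(4))
E
python3 j.py w5.png; python3 plan.py
```

```text
0.88 [184.5, 249.3] [0.446 0.018 0.013]
disc [442.4  16.8] 33.1
boss 1188 [array([442.3,  16.9]), array([26.3, 26.3]), np.float64(12.7)] [0.442  0.0167 0.0273]
stop 361 [array([433.9,  14.6]), array([ 8.6, 25.3]), np.float64(11.5)] [0.4342 0.0148 0.0332]
0.79 [262.7, 107.1] [0.338 0.134 0.013]
0.78 [275.6, 220.2] [0.357 0.022 0.013]
0.71 [246.7, 358.9] [ 0.408 -0.094  0.013]
0.55 [135.3, 435.6] [ 0.524 -0.079  0.088]
t 11.47 [0.4371 0.0164 0.0888] phi -77.39 F [ 0.2 -0.4 -0. ] open 0.0856 q6 1.22
```

View pics/w5.png

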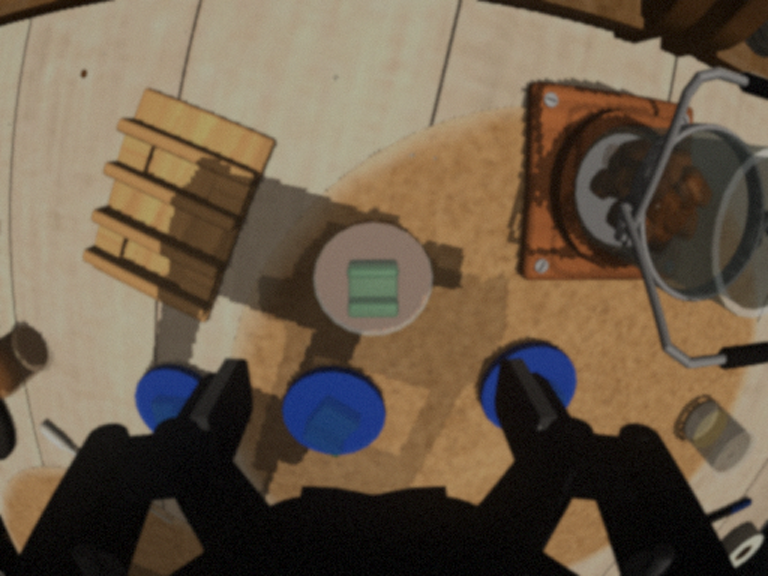

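```bash
python3 plan.py 0.445,-0.11,0.22,-77.4,38
```

```text
t 11.47 [0.4371 0.0164 0.0888] phi -77.39 F [ 0.2 -0.4 -0. ] open 0.0856 q6 1.22
n=5
[[-0.105, -0.016, 0.1, 0.0], [-0.105, -0.016, 0.1, 0.0], [-0.105, -0.016, 0.1, 0.0], [-0.105, -0.016, 0.1, 0.0], [-0.105, -0.016, 0.1, 0.0]]
```

Request:
{"method": "move_arm", "body": {
  "increments": [
    [[-0.14,0,0.02,0],[-0.14,-0.01,0.06,0],[-0.12,-0.02,0.1,0],[-0.08,-0.02,0.12,0],[-0.045,-0.02,0.12,0],[0,-0.01,0.08,0],[0,0,0,0],[0,0,0,0],[0,0,0,0]]
  ]
}}

```text
t: 12.22
tool_pos: [0.4454, -0.1094, 0.2197]
tool_rot: [1.046, 1.309, -1.047]
contact_force: [-0.4, 1.0, -1.0]
opening: 0.0854
```

```bash
cat > k.py <<'E'
from h import *
import pickle,sys
w=wcam(); save(sys.argv[1],w,scale=1.5); pickle.dump(w,open(sys.argv[1]+".pkl","wb"))
P=wworld(w,np.ones((384,512),bool))
m=(np.hypot(P[:,0]-.5254,P[:,1]+.1098)<.085)&(P[:,2]>.009)&(P[:,2]<.019)
r=cv2.minAreaRect((P[m][:,:2]*1000).astype(np.float32)); print("holder",m.sum(),r)
m=(np.hypot(P[:,0]-.5254,P[:,1]+.1098)<.06)&(P[:,2]>.026)&(P[:,2]<.034)
if m.sum()>5:print("collar",m.sum(),cv2.minEnclosingCircle((P[m][:,:2]*1000).astype(np.float32)))
c=np.array([.5254,-.1098]); a=np.radians(12.5); M=np.array([[np.cos(a),np.sin(a)],[-np.sin(a),np.cos(a)]])
for t in ("lever_grip","bail_roller","jar_mouth","jar"):
    for r in ctrl.trace("wrist",t)[:2]:
        Q=wworld(w,r["region"]); Q=np.c_[(Q[:,:2]-c)@M.T,Q[:,2]]*1000
        print(t,round(r["score"],2),np.round(r["pixel"]),len(Q),"jar frame pct",np.percentile(Q,[5,50,95],axis=0).round(0).tolist())
E
python3 k.py w6.png; python3 plan.py
```

```text
holder 2631 ((527.3292236328125, -108.1594009399414), (112.44905090332031, 112.2892837524414), 13.10508918762207)
collar 172 ((525.9833374023438, -100.05130004882812), 40.911190032958984)
lever_grip 0.71 [134. 152.] 1914 jar frame pct [[-79.0, 114.0, 12.0], [-52.0, 137.0, 13.0], [-27.0, 167.0, 33.0]]
lever_grip 0.68 [105. 305.] 2183 jar frame pct [[-42.0, -42.0, 92.0], [-5.0, 2.0, 126.0], [55.0, 44.0, 140.0]]
bail_roller 0.64 [ 32. 265.] 1191 jar frame pct [[4.0, -39.0, 13.0], [51.0, 5.0, 123.0], [57.0, 42.0, 128.0]]
bail_roller 0.57 [233. 362.] 1184 jar frame pct [[-199.0, -155.0, 6.0], [-180.0, -139.0, 30.0], [-160.0, -116.0, 53.0]]
jar_mouth 0.58 [ 94. 268.] 10291 jar frame pct [[-46.0, -44.0, 12.0], [1.0, 2.0, 72.0], [54.0, 45.0, 138.0]]
jar 0.93 [ 92. 264.] 10751 jar frame pct [[-48.0, -45.0, 10.0], [2.0, 2.0, 71.0], [55.0, 46.0, 138.0]]
t 12.47 [ 0.4461 -0.1093  0.2213] phi -77.31 F [-0.9 -0.8 -0.2] open 0.0854 q6 0.95
```

View pics/w6.png

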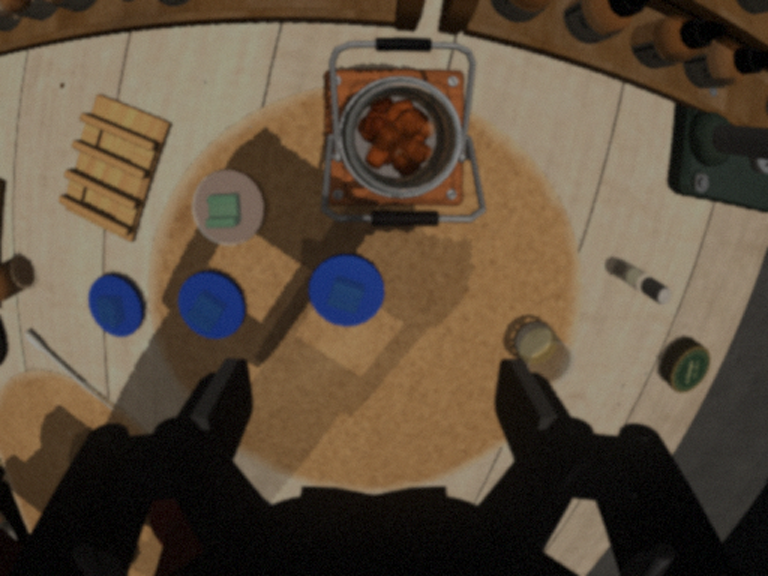

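```bash
cat > l.py <<'E'
from h import *
import pickle
from scipy.optimize import least_squares
w=pickle.load(open("w6.png.pkl","rb")); P=wworld(w,np.ones((384,512),bool))
c=np.array([.5273,-.1082])
R_=P[(P[:,2]>.127)&(P[:,2]<.136)&(np.hypot(*(P[:,:2]-c).T)<.036)]
f=lambda v:np.hypot(R_[:,0]-v[0],R_[:,1]-v[1])-v[2]
s=least_squares(f,[*c,.03],loss="soft_l1",f_scale=.001); print("rim",len(R_),s.x.round(4),"z",np.median(R_[:,2]))
a=np.radians(12.9); M=np.array([[np.cos(a),np.sin(a)],[-np.sin(a),np.cos(a)]])
for nm,(r0,r1,c0,c1) in {"roller":(22,38,248,290),"grip":(138,154,246,294)}.items():
    k=np.zeros((384,512),bool); k[r0:r1,c0:c1]=1; k&=w["pixels"].max(2)<50
    Q=wworld(w,k); Q=Q[(Q[:,2]>.10)]; print(nm,len(Q),Q.mean(0).round(4),"jar",((Q.mean(0)[:2]-s.x[:2])@M.T).round(4),"z",np.percentile(Q[:,2],[10,50,90]).round(4))
    v=np.linalg.svd(Q[:,:2]-Q[:,:2].mean(0))[2][0]; print("  axis deg",np.degrees(np.arctan2(v[1],v[0]))%180-90)
E
python3 l.py
```

```text
rim 1131 [ 0.5272 -0.1082  0.0292] z 0.13028502834343997
roller 257 [ 0.5774 -0.0967  0.1277] jar [ 0.0515 -0.    ] z [0.1265 0.1277 0.1289]
  axis deg 12.988575672817632
grip 451 [ 0.4855 -0.1163  0.1394] jar [-0.0424  0.0014] z [0.1375 0.1396 0.1408]
  axis deg 12.910625134567553
```

```bash
python3 plan.py 0.4423,0.0169,0.16,-77.3,38 0.4423,0.0169,0.06,-77.3,34
```

```text
t 12.47 [ 0.4461 -0.1093  0.2213] phi -77.31 F [-0.9 -0.8 -0.2] open 0.0854 q6 0.95
n=4
[[0.061, 0.024, -0.124, -0.0], [0.062, 0.024, -0.124, -0.0], [0.061, 0.024, -0.124, -0.0], [0.061, 0.024, -0.124, -0.0]]
n=3
[[0.133, 0.0, 0.0, -0.0], [0.134, 0.0, 0.0, -0.0], [0.133, 0.0, 0.0, -0.0]]
```

Request:
{"method": "move_arm", "body": {
  "increments": [
    [[0,0.02,-0.124,0],[0.06,0.025,-0.124,0],[0.09,0.025,-0.124,0],[0.095,0.026,-0.124,0],[0.133,0,0,0],[0.134,0,0,0],[0.133,0,0,0],[0,0,0,0],[0,0,0,0]]
  ],
  "gripper": 0.53
}}

```text
t: 13.22
tool_pos: [0.4408, 0.0168, 0.0591]
tool_rot: [1.044, 1.31, -1.048]
contact_force: [0.6, -0.0, -0.3]
opening: 0.0402
```

```bash
python3 g2.py; python3 plan.py 0.4423,0.0169,0.03,-77.3,10
```

```text
-1 -0.001 1190 [-0.0101 -0.011  -0.0118 -0.0123 -0.0128 -0.0132 -0.0136 -0.0142] [-0.008  0.013]
-1 0.003 516 [-0.015  -0.0162 -0.017  -0.0187 -0.0198 -0.0203 -0.0214 -0.0232] [0.011 0.014]
-1 0.007 547 [-0.0167 -0.0184 -0.0189 -0.0196 -0.0207 -0.0215 -0.0222 -0.0227] [0.007 0.013]
1 -0.001 972 [-0.0119 -0.0128 -0.0146 -0.0154 -0.016  -0.0164 -0.0166 -0.0168] [-0.007  0.012]
1 0.003 612 [-0.0158 -0.0169 -0.0172 -0.0182 -0.0187 -0.0199 -0.0204 -0.0208] [0.011 0.013]
1 0.007 534 [-0.017  -0.0186 -0.0192 -0.0209 -0.0217 -0.0224 -0.0233 -0.0239] [0.007 0.014]
t 13.27 [0.4429 0.0163 0.0615] phi -77.36 F [ 0.2  0.5 -0.3] open 0.0404 q6 1.22
n=4
[[0.031, -0.0, -0.001, -0.0], [0.032, -0.001, -0.0, -0.0], [0.031, -0.0, -0.001, -0.0], [0.032, -0.001, -0.001, -0.0]]
```

Request:
{"method": "move_arm", "body": {
  "increments": [
    [[0.05,-0.001,-0.001,0],[0.05,0,-0.001,0],[0.045,0,0,0],[0.035,0,0,0],[0.025,0,0,0],[0.013,0,0,0],[0.004,0,0,0],[0,0,0,0]]
  ]
}}

```text
t: 13.93
tool_pos: [0.4424, 0.0165, 0.0052]
tool_rot: [1.046, 1.305, -1.046]
contact_force: [-0.6, -0.2, -0.9]
opening: 0.04
```

Request:
{"method": "move_arm", "body": {
  "increments": [
    [[0,0,0,0],[0,0,0,0],[0,0,0,0],[0,0,0,0],[0,0,0,0],[0,0,0,0]]
  ],
  "gripper": 0.8,
  "squeeze": 40
}}

```text
t: 14.43
tool_pos: [0.4429, 0.0165, 0.0058]
tool_rot: [1.046, 1.304, -1.045]
contact_force: [-0.9, 0.3, 4.2]
opening: 0.0248
```

```bash
python3 plan.py 0.44,0.0169,0.10,-77.3,16; python3 g2.py
```

```text
t 14.43 [0.4429 0.0165 0.0058] phi -77.39 F [-0.9  0.3  4.2] open 0.0248 q6 1.22
n=6
[[-0.063, -0.002, -0.001, -0.0], [-0.063, -0.002, -0.0, -0.0], [-0.062, -0.001, -0.001, -0.0], [-0.063, -0.002, -0.001, -0.0], [-0.063, -0.002, -0.0, -0.0], [-0.063, -0.002, -0.001, -0.0]]
-1 -0.001 991 [-0.0124 -0.0142 -0.0151 -0.0163 -0.017  -0.0174 -0.0178 -0.0182] [-0.008  0.013]
-1 0.003 524 [-0.0144 -0.0159 -0.0171 -0.0184 -0.0195 -0.0209 -0.0218 -0.0226] [0.011 0.013]
-1 0.007 609 [-0.0156 -0.0167 -0.0172 -0.0176 -0.0184 -0.019  -0.0195 -0.0202] [0.007 0.013]
1 -0.001 767 [-0.0124 -0.0139 -0.0165 -0.0169 -0.0173 -0.0175 -0.0177 -0.0186] [-0.006  0.012]
1 0.003 611 [-0.0142 -0.0153 -0.0159 -0.017  -0.0175 -0.0179 -0.0192 -0.02  ] [0.011 0.013]
1 0.007 570 [-0.0157 -0.0174 -0.0178 -0.0187 -0.019  -0.0201 -0.0208 -0.0215] [0.007 0.014]
```

```bash
python3 plan.py 0.4429,0.0165,0.19,-77.4,30 0.5278,-0.1086,0.19,-77.1,25 0.5278,-0.1086,0.14,-77.1,10
```

```text
t 14.48 [0.4429 0.0165 0.0058] phi -77.39 F [0.2 0.3 5.1] open 0.0251 q6 1.22
n=7
[[-0.105, 0.0, -0.0, 0.0], [-0.106, 0.0, -0.0, 0.0], [-0.105, 0.0, -0.0, 0.0], [-0.105, 0.0, -0.0, 0.0], [-0.105, 0.0, -0.0, 0.0], [-0.106, 0.0, -0.0, 0.0], [-0.105, 0.0, -0.0, 0.0]]
n=7
[[0.0, 0.032, 0.08, -0.0], [0.0, 0.031, 0.081, -0.0], [0.0, 0.032, 0.08, -0.0], [0.0, 0.032, 0.08, -0.0], [0.0, 0.032, 0.081, -0.0], [0.0, 0.031, 0.08, -0.0], [0.0, 0.032, 0.08, -0.0]]
n=6
[[0.033, 0.0, 0.0, -0.001], [0.034, 0.0, 0.0, -0.001], [0.033, 0.0, 0.0, -0.001], [0.033, 0.0, 0.0, -0.001], [0.034, 0.0, 0.0, -0.001], [0.033, 0.0, 0.0, -0.001]]
```

Request:
{"method": "move_arm", "body": {
  "increments": [
    [[-0.04,0,0,0],[-0.1,0,0,0],[-0.12,0,0,0],[-0.12,0,0,0],[-0.12,0,0,0],[-0.12,0,0,0],[-0.116,0,0,0],[0,0.031,0.08,0],[0,0.032,0.08,0],[0,0.032,0.08,0],[0,0.032,0.081,0],[0,0.032,0.081,-0.001],[0,0.032,0.08,-0.001],[0,0.031,0.08,-0.001],[0,0,0,0],[0,0,0,0],[0,0,0,0]]
  ]
}}

```text
t: 15.9
tool_pos: [0.5263, -0.1078, 0.1886]
tool_rot: [1.042, 1.309, -1.043]
contact_force: [0.3, 0.7, -1.9]
opening: 0.0251
```

```bash
python3 i.py; python3 plan.py 0.5278,-0.1086,0.137,-77.1,9
```

```text
7110 4016 normal world [0.005 0.002 1.   ] tilt from vertical deg 0.3
z pct [0.1911 0.1963 0.2168]
t 16.00 [ 0.5265 -0.1075  0.1888] phi -77.07 F [-0.1 -0.2 -1.8] open 0.0254 q6 1.01
n=6
[[0.035, 0.001, 0.001, 0.0], [0.034, 0.0, 0.001, 0.0], [0.035, 0.001, 0.001, 0.0], [0.034, 0.001, 0.001, 0.0], [0.035, 0.001, 0.0, 0.0], [0.034, 0.0, 0.001, 0.0]]
```

Request:
{"method": "move_arm", "body": {
  "increments": [
    [[0.04,0.001,0.001,0],[0.05,0.001,0.001,0],[0.05,0.001,0.001,0],[0.04,0.001,0.001,0],[0.02,0,0.001,0],[0.008,0,0,0],[0,0,0,0],[0,0,0,0]]
  ]
}}

```text
t: 16.67
tool_pos: [0.5286, -0.1095, 0.1373]
tool_rot: [1.042, 1.307, -1.042]
contact_force: [-0.1, -0.3, -1.4]
opening: 0.025
```

Request:
{"method": "move_arm", "body": {
  "increments": [
    [[0.004,0,0,0],[0.004,0,0,0],[0.004,0,0,0],[0.004,0,0,0],[0,0,0,0],[0,0,0,0]]
  ]
}}

```text
t: 17.17
tool_pos: [0.5284, -0.1094, 0.1331]
tool_rot: [1.042, 1.307, -1.042]
contact_force: [1.0, 0.2, -1.3]
opening: 0.0253
```

Request:
{"method": "move_arm", "body": {
  "increments": [
    [[0.003,-0.001,-0.001,0],[0.002,-0.001,-0.001,0],[0,0,0,0],[0,0,0,0]]
  ]
}}

```text
t: 17.5
tool_pos: [0.5281, -0.1092, 0.1323]
tool_rot: [1.042, 1.306, -1.042]
contact_force: [-0.1, -1.7, 0.4]
opening: 0.0252
```

Request:
{"method": "move_arm", "body": {
  "increments": [
    [[0.002,0,0,0],[0,0,0,0],[0,0,0,0]]
  ]
}}

```text
t: 17.75
tool_pos: [0.5281, -0.1092, 0.1322]
tool_rot: [1.042, 1.306, -1.042]
contact_force: [-1.1, -0.0, 5.2]
opening: 0.0248
```

Request:
{"method": "move_arm", "body": {
  "increments": [
    [[0,0,0,0],[0,0,0,0],[0,0,0,0],[0,0,0,0],[0,0,0,0],[0,0,0,0]]
  ],
  "gripper": 0.5
}}

```text
t: 18.25
tool_pos: [0.5277, -0.1089, 0.1311]
tool_rot: [1.042, 1.308, -1.042]
contact_force: [-1.0, -0.6, 0.3]
opening: 0.0428
```

Request:
{"method": "move_arm", "body": {
  "increments": [
    [[-0.04,0,0,0],[-0.06,0,0,0],[-0.08,0,0,0],[-0.1,0,0,0],[-0.1,0,0,0],[0,-0.1,0,0],[0,-0.1,0,0],[0,0,0,0],[0,0,0,0]]
  ]
}}

```text
t: 19.0
tool_pos: [0.4788, -0.1204, 0.2273]
tool_rot: [1.043, 1.305, -1.042]
contact_force: [1.1, -0.0, 0.6]
opening: 0.0427
```

```bash
cat > m.py <<'E'
from h import *
import pickle,sys
w=wcam(); save(sys.argv[1],w,scale=1.5); pickle.dump(w,open(sys.argv[1]+".pkl","wb"))
P=wworld(w,np.ones((384,512),bool)); c=np.array([.5272,-.1082]); a=np.radians(13); M=np.array([[np.cos(a),np.sin(a)],[-np.sin(a),np.cos(a)]])
Q=np.c_[(P[:,:2]-c)@M.T,P[:,2]]*1000; d=np.hypot(Q[:,0],Q[:,1])
px=w["pixels"].reshape(-1,3)[(w["depth"]>0).ravel()]
D=Q[(d<37)&(Q[:,2]>136)&(Q[:,2]<144)]; print("disc",len(D),[np.round(v,1) for v in cv2.minEnclosingCircle(D[:,:2].astype(np.float32))],"z",np.median(D[:,2]))
A=np.c_[D[:,:2],np.ones(len(D))]; s=np.linalg.lstsq(A,D[:,2],rcond=None)[0]; print("tilt deg",np.degrees(s[:2]).round(2))
B=Q[(d<22)&(Q[:,2]>148.5)&(Q[:,2]<165)]; r=cv2.minAreaRect(B[:,:2].astype(np.float32)); print("boss",[np.round(v,1) for v in r])
S=Q[(d<22)&(Q[:,2]>157)&(Q[:,2]<163)]; print("stop",S.mean(0).round(1))
k=(px.max(1)<60)&(abs(Q[:,1])<16)&(Q[:,2]>90)&(Q[:,2]<180)
for nm,lo,hi in (("grip",-75,-30),("roller",14,70)):
    G=Q[k&(Q[:,0]>lo)&(Q[:,0]<hi)]; print(nm,len(G),G.mean(0).round(1) if len(G) else None)
E
python3 m.py w7.png; python3 plan.py
```

```text
disc 3751 [array([ 0.4, -1.9]), np.float64(33.1)] z 139.47261301037452
tilt deg [-0.    0.04]
boss [array([ 0.6, -1.8]), array([26.2, 25.9]), np.float64(88.2)]
stop [ -8.   -1.6 159.7]
grip 335 [-42.1   0.3 139.5]
roller 307 [ 50.    0.7 125.5]
t 19.05 [ 0.4793 -0.1203  0.2271] phi -77.15 F [0.1 0.2 0.3] open 0.0429 q6 0.95
```

View pics/w7.png

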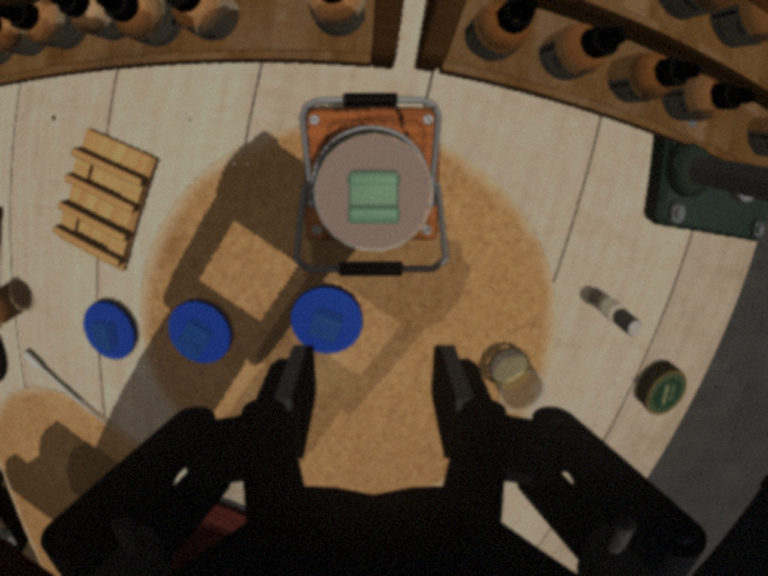

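```bash
python3 plan.py 0.6032,-0.0907,0.235,13,30
```

```text
t 19.05 [ 0.4793 -0.1203  0.2271] phi -77.15 F [0.1 0.2 0.3] open 0.0429 q6 0.95
n=13
[[-0.002, 0.039, -0.0, -0.077], [-0.003, 0.039, 0.004, -0.077], [-0.002, 0.038, 0.009, -0.077], [-0.003, 0.037, 0.014, -0.077], [-0.002, 0.035, 0.018, -0.077], [-0.003, 0.033, 0.021, -0.077], [-0.002, 0.029, 0.026, -0.077], [-0.002, 0.026, 0.029, -0.077], [-0.003, 0.023, 0.032, -0.077], [-0.002, 0.018, 0.035, -0.077], [-0.003, 0.015, 0.036, -0.077], [-0.002, 0.009, 0.038, -0.077], [-0.003, 0.005, 0.039, -0.077]]
```

Request:
{"method": "move_arm", "body": {
  "increments": [
    [[-0.002,0.039,0,-0.077],[-0.003,0.039,0.004,-0.077],[-0.002,0.038,0.009,-0.077],[-0.003,0.037,0.014,-0.077],[-0.002,0.035,0.018,-0.077],[-0.003,0.033,0.021,-0.077],[-0.002,0.029,0.026,-0.077],[-0.002,0.026,0.029,-0.077],[-0.003,0.023,0.032,-0.077],[-0.002,0.018,0.035,-0.077],[-0.003,0.015,0.036,-0.077],[-0.002,0.009,0.038,-0.077],[-0.003,0.005,0.039,-0.077],[0,0,0,0],[0,0,0,0]]
  ],
  "gripper": 1.0
}}

```text
t: 20.3
tool_pos: [0.6035, -0.0902, 0.234]
tool_rot: [-0.176, 1.564, 0.176]
contact_force: [-0.1, -0.3, 0.5]
opening: -0.0001
```

```bash
cat > n.py <<'E'
from h import *
w=wcam(); w["E"]=w["tool_from_camera"]; P=wworld(w,w["pixels"].max(2)<70)
k=(P[:,0]<.03)&(abs(P[:,2])<.04)&(abs(P[:,1])<.016)
for x0 in np.arange(-.06,.022,.006):
    q=P[k&(P[:,0]>=x0)&(P[:,0]<x0+.006)]
    print(round(x0,3),len(q),np.percentile(q[:,2],[1,99]).round(4) if len(q) else "",np.percentile(q[:,1],[1,99]).round(4) if len(q) else "")
E
python3 n.py; python3 plan.py
```

```text
-0.06 1467 [-0.0304  0.0317] [-0.0092  0.0132]
-0.054 464 [-0.0197  0.0216] [0.0055 0.0134]
-0.048 556 [-0.0062  0.0067] [-0.0107  0.0112]
-0.042 351 [-0.0125  0.0134] [0.0057 0.011 ]
-0.036 361 [-0.0125  0.0136] [0.0058 0.0111]
-0.03 350 [-0.0125  0.0136] [0.0055 0.0111]
-0.024 267 [-0.0122  0.0133] [0.0058 0.011 ]
-0.018 98 [-0.0094  0.0115] [0.006  0.0107]
-0.012 0  
-0.006 0  
-0.0 0  
0.006 0  
0.012 0  
0.018 0  
t 20.35 [ 0.6031 -0.0904  0.234 ] phi 12.84 F [-0.2 -0.3 -0.4] open -0.0000 q6 -0.49
```

```bash
cat > jp.py <<'E'
import sys
from plan import *
o,p,phi=pose(); print("t %.2f"%o["t"],p.round(4),"phi %.2f"%phi,"F",np.round(o["contact_force"],1),"open %.4f"%o["opening"],"q6 %.2f"%o["q"][5])
d=(p[:2]-[.5272,-.1082]); print("jar frame",(d@np.array([[.9744,-.2250],[.2250,.9744]])*1000).round(1),p[2]*1000)
w=[]
for a in sys.argv[1:]:
    x,z,v=map(float,a.split(",")); x/=1000; w.append((.5272+x*.9744,-.1082+x*.2250,z/1000,13,v))
plan(p,phi,w)
E
python3 jp.py 78,104,22 68,106,10 57,121,7 47,129,7 37,137,7 27,142,6 21,144,4
```

```text
t 20.35 [ 0.6031 -0.0904  0.234 ] phi 12.84 F [-0.2 -0.3 -0.4] open -0.0000 q6 -0.49
jar frame [77.9  0.3] 233.98868563867003
n=6
[[0.087, -0.0, 0.0, -0.0], [0.086, -0.0, 0.0, -0.0], [0.087, -0.001, 0.0, -0.0], [0.087, 0.0, 0.0, -0.0], [0.086, 0.0, 0.0, -0.0], [0.087, -0.0, 0.0, -0.0]]
n=2
[[-0.004, -0.0, -0.02, -0.001], [-0.004, -0.0, -0.02, -0.001]]
n=3
[[-0.02, -0.0, -0.015, 0.0], [-0.02, -0.0, -0.014, 0.0], [-0.02, -0.0, -0.015, 0.0]]
n=2
[[-0.016, -0.0, -0.02, 0.0], [-0.016, -0.0, -0.02, 0.0]]
n=2
[[-0.016, -0.0, -0.02, 0.0], [-0.016, -0.0, -0.02, 0.0]]
n=2
[[-0.01, -0.0, -0.02, 0.0], [-0.01, -0.0, -0.02, 0.0]]
n=2
[[-0.004, -0.0, -0.012, 0.0], [-0.004, -0.0, -0.012, 0.0]]
```

Request:
{"method": "move_arm", "body": {
  "increments": [
    [[0.087,0,0,0],[0.087,0,0,0],[0.087,-0.001,0,0],[0.087,0,0,-0.001],[0.086,0,0,-0.001],[0.05,0,0,0],[0.036,0,0,0],[0,0,0,0],[0,0,0,0]]
  ]
}}

```text
t: 21.1
tool_pos: [0.6031, -0.0909, 0.1048]
tool_rot: [-0.18, 1.563, 0.18]
contact_force: [0.4, -0.6, 0.6]
opening: 0.0003
```

Request:
{"method": "move_arm", "body": {
  "increments": [
    [[-0.004,0,-0.02,0],[-0.004,0,-0.02,0],[-0.02,0,-0.015,0],[-0.02,0,-0.014,0],[-0.02,0,-0.015,0],[-0.016,0,-0.02,0],[-0.016,0,-0.02,0],[-0.016,0,-0.02,0],[-0.016,0,-0.02,0],[0,0,0,0],[0,0,0,0]]
  ]
}}

```text
t: 22.02
tool_pos: [0.5622, -0.1002, 0.137]
tool_rot: [-0.18, 1.564, 0.18]
contact_force: [0.7, -0.6, 1.9]
opening: 0.0
```

```bash
python3 jp.py 27,142,6 18,144,4; cat > s.py <<'E'
from h import *
import sys
im=ctrl.get_image("scene"); c=proj(im,np.array([.527,-.108,.12]))[0].astype(int); save(sys.argv[1],im,(c[0]-50,c[0]+50,c[1]-65,c[1]+65),6)
E
python3 s.py s3.png
```

```text
t 22.02 [ 0.5622 -0.1002  0.137 ] phi 13.13 F [ 0.7 -0.6  1.9] open 0.0000 q6 -0.54
jar frame [35.9 -0.1] 137.00728774340098
n=2
[[-0.01, 0.0, -0.018, 0.001], [-0.01, 0.0, -0.018, 0.001]]
n=3
[[-0.003, 0.0, -0.012, -0.0], [-0.002, 0.0, -0.012, -0.0], [-0.003, 0.0, -0.012, -0.0]]
```

View pics/s3.png

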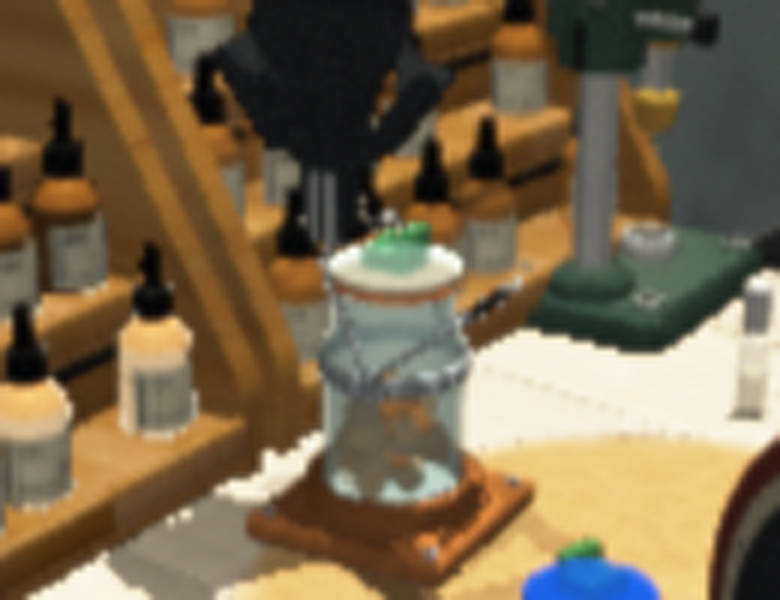

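```bash
cat > r.py <<'E'
from h import *
import sys
# grey wire/dark roller points of the bail: outside the lid, above the rim, in jar frame
o=ctrl.get_obs(); w=wcam(); save(sys.argv[1],w,scale=1.5)
P=wworld(w,np.ones((384,512),bool)); Q=np.c_[(P[:,:2]-[.5272,-.1082])@np.array([[.9744,-.2250],[.2250,.9744]]),P[:,2]]*1000
for nm,lo,hi in (("+y leg",34,44),("-y leg",-44,-34)):
    m=(Q[:,1]>lo)&(Q[:,1]<hi)&(Q[:,2]>95)&(Q[:,2]<175)&(abs(Q[:,0])<70); G=Q[m]
    print(nm,len(G)); 
    for z in range(95,175,10):
        g=G[(G[:,2]>z)&(G[:,2]<z+10)]
        if len(g): print(z,len(g),"x",np.percentile(g[:,0],[5,50,95]).round(0))
for t in ctrl.trace("wrist","bail_roller")[:2]:
    q=wworld(w,t["region"]); q=np.c_[(q[:,:2]-[.5272,-.1082])@np.array([[.9744,-.2250],[.2250,.9744]]),q[:,2]]*1000
    print("roller",round(t["score"],2),np.round(t["pixel"]),len(q),np.percentile(q,[5,50,95],axis=0).round(0).tolist())
E
python3 r.py w8.png
```

```text
+y leg 795
95 208 x [-16.  -6.   9.]
105 102 x [-29. -21.   1.]
115 129 x [-42. -34.   5.]
125 173 x [-50. -46.  10.]
135 61 x [11. 14. 17.]
145 122 x [16. 18. 20.]
-y leg 174
105 4 x [-34. -32. -31.]
115 95 x [-44. -38. -32.]
125 75 x [-51. -47. -44.]
roller 0.65 [212. 213.] 1089 [[1.0, -5.0, 113.0], [19.0, 20.0, 154.0], [23.0, 41.0, 157.0]]
```

View pics/w8.png

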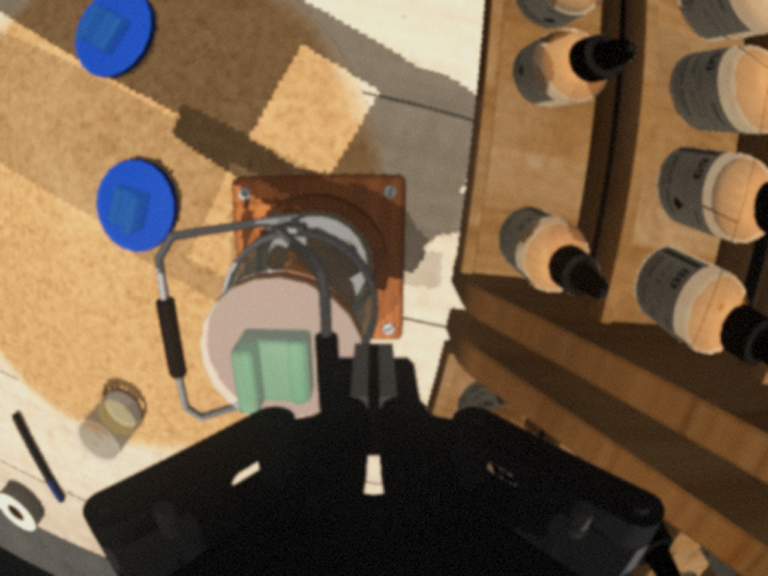

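Request:
{"method": "move_arm", "body": {
  "increments": [
    [[-0.01,0,-0.018,0],[-0.01,0,-0.018,0],[-0.004,0,-0.012,0],[-0.003,0,-0.012,0],[-0.002,0,-0.01,0],[0,0,-0.004,0],[0,0,0,0],[0,0,0,0]]
  ]
}}

```text
t: 22.83
tool_pos: [0.5449, -0.1044, 0.1446]
tool_rot: [-0.18, 1.563, 0.18]
contact_force: [0.5, -0.3, 0.6]
opening: -0.0
```

```bash
python3 r.py w9.png; python3 jp.py 15,145,4
```

```text
+y leg 740
95 230 x [-16.  -3.   8.]
105 95 x [-30. -23.  -6.]
115 98 x [-43. -35.  -4.]
125 144 x [-51. -47.  -2.]
135 27 x [-3. -1.  1.]
145 78 x [-1.  1.  3.]
155 68 x [1. 2. 4.]
-y leg 172
105 13 x [-32. -30. -28.]
115 92 x [-43. -37. -31.]
125 67 x [-50. -47. -44.]
roller 0.71 [214. 216.] 1013 [[-6.0, -5.0, 116.0], [2.0, 18.0, 160.0], [6.0, 41.0, 162.0]]
t 22.93 [ 0.5449 -0.1044  0.1445] phi 13.15 F [0.5 0.2 0.2] open -0.0000 q6 -0.55
jar frame [18.1 -0.3] 144.47284746398518
n=1
[[-0.002, 0.001, -0.012, 0.002]]
```

Request:
{"method": "move_arm", "body": {
  "increments": [
    [[0,0,-0.004,0],[0,0,-0.004,0],[0,0,-0.003,0],[0,0,0,0],[0,0,0,0]]
  ]
}}

```text
t: 23.35
tool_pos: [0.5425, -0.1051, 0.1448]
tool_rot: [-0.18, 1.563, 0.18]
contact_force: [1.3, 0.0, 1.4]
opening: 0.0002
```

Request:
{"method": "move_arm", "body": {
  "increments": [
    [[0,0,0.03,0],[-0.02,0,0.05,0],[-0.12,0,0.02,0],[-0.14,0,0,0],[-0.08,0,-0.1,0],[0,0,-0.15,0],[0,0,-0.15,0],[0,0,-0.15,0],[0,0,-0.05,0],[0,0,0,0],[0,0,0,0]]
  ],
  "gripper": 1.0
}}

```text
t: 24.27
tool_pos: [0.4208, -0.1336, 0.2347]
tool_rot: [-0.18, 1.562, 0.179]
contact_force: [0.6, -0.2, -0.1]
opening: 0.0
```

Request:
{"method": "move_arm", "body": {
  "increments": [
    [[0,0,0,0],[0,0,0,0],[0,0,0,0],[0,0,0,0],[0,0,0,0],[0,0,0,0]]
  ],
  "gripper": 0
}}

```text
t: 24.77
tool_pos: [0.4208, -0.1333, 0.2345]
tool_rot: [-0.18, 1.564, 0.181]
contact_force: [0.9, -0.3, 0.4]
opening: 0.0726
```

```bash
cat > n2.py <<'E'
from h import *
w=wcam(); E=w["E"]; w["E"]=w["tool_from_camera"]; P=wworld(w,w["pixels"].max(2)<90)
k=(P[:,0]<.0)&(abs(P[:,2])<.1)&(abs(P[:,1])<.05)&(P[:,2]>.0)
for x0 in np.arange(-.14,.0,.006):
    q=P[k&(P[:,0]>=x0)&(P[:,0]<x0+.006)]
    print(round(x0,3),len(q),np.percentile(q[:,2],[1,99]).round(3) if len(q) else "",np.percentile(q[:,1],[1,99]).round(3) if len(q) else "")
E
python3 n2.py; python3 jp.py; python3 r.py w10.png
```

```text
-0.14 0  
-0.134 0  
-0.128 0  
-0.122 286 [0.056 0.068] [0.01  0.014]
-0.116 994 [0.008 0.069] [0.005 0.02 ]
-0.11 2795 [0.002 0.068] [0.003 0.02 ]
-0.104 2269 [0.001 0.068] [0.002 0.019]
-0.098 2332 [0.001 0.067] [-0.011  0.017]
-0.092 2250 [0.001 0.068] [-0.012  0.017]
-0.086 1524 [0.001 0.067] [-0.012  0.017]
-0.08 888 [0.027 0.067] [-0.012  0.017]
-0.074 1829 [0.033 0.067] [-0.011  0.013]
-0.068 662 [0.035 0.067] [0.005 0.013]
-0.062 233 [0.038 0.061] [0.003 0.013]
-0.056 370 [0.036 0.043] [-0.006  0.011]
-0.05 332 [0.036 0.05 ] [-0.011  0.011]
-0.044 305 [0.036 0.049] [-0.011  0.011]
-0.038 286 [0.036 0.049] [-0.011  0.011]
-0.032 231 [0.036 0.049] [-0.011  0.011]
-0.026 168 [0.036 0.047] [-0.011  0.011]
-0.02 44 [0.036 0.037] [-0.011  0.008]
-0.014 0  
-0.008 0  
-0.002 0  
t 24.82 [ 0.4208 -0.1333  0.2345] phi 13.17 F [-0.4  0.3 -0.2] open 0.0789 q6 -0.71
jar frame [-109.4   -0.5] 234.53242623753215
+y leg 324
95 72 x [-14.  -8.   2.]
105 34 x [-28. -18.  -8.]
115 52 x [-43. -31.  -6.]
125 77 x [-51. -46.  -5.]
135 27 x [-5. -4. -2.]
145 38 x [-4. -2. -0.]
155 24 x [-2. -1.  1.]
-y leg 210
95 22 x [-17. -13.  -9.]
105 37 x [-31. -25. -19.]
115 40 x [-43. -36.  -7.]
125 51 x [-51. -46.  -4.]
135 31 x [-5. -4. -1.]
145 19 x [-4. -2. -2.]
155 10 x [-2. -1.  2.]
roller 0.7 [181. 375.] 871 [[-7.0, -39.0, -0.0], [-1.0, 9.0, 159.0], [63.0, 40.0, 163.0]]
roller 0.47 [185. 363.] 3063 [[-29.0, -27.0, 138.0], [-10.0, 2.0, 140.0], [26.0, 26.0, 160.0]]
```

```bash
cat > u.py <<'E'
from h import *
o=ctrl.get_obs(); M=R.from_rotvec(o["tool_rot"]).as_matrix()
im=ctrl.get_image("scene"); P=world(im,np.ones((384,512),bool)); Q=(P-o["tool_pos"])@M*1000
Q=Q[(abs(Q[:,1])<90)&(abs(Q[:,2])<100)]
for x0 in range(-260,0,10):
    q=Q[(Q[:,0]>=x0)&(Q[:,0]<x0+10)]
    if len(q)>3: print(x0,len(q),"y",np.percentile(q[:,1],[2,50,90,98]).round(0),"z",np.percentile(q[:,2],[2,50,98]).round(0))
E
python3 u.py
```

```text
-260 103 y [-9. 53. 81. 88.] z [-39.  -0.  51.]
-250 131 y [-2. 30. 37. 61.] z [-38. -13.  29.]
-240 133 y [-5. 28. 33. 35.] z [-36. -16.  23.]
-230 124 y [-7. 29. 34. 35.] z [-35. -12.  27.]
-220 132 y [-2. 30. 35. 37.] z [-37. -15.  26.]
-210 129 y [-5. 30. 36. 37.] z [-37. -14.  27.]
-200 107 y [-1. 27. 33. 35.] z [-34. -13.  25.]
-190 134 y [-10.  26.  35.  37.] z [-37. -15.  26.]
-180 123 y [-1. 30. 36. 38.] z [-39. -15.  26.]
-170 118 y [-0. 31. 37. 38.] z [-38. -16.  26.]
-160 131 y [-4. 31. 37. 38.] z [-38. -16.  31.]
-150 123 y [-6. 30. 36. 37.] z [-38. -16.  28.]
-140 86 y [-3. 10. 30. 35.] z [-38. -12.  33.]
-130 199 y [-8.  9. 12. 13.] z [-69.  -9.  63.]
-120 207 y [-5. 10. 18. 20.] z [-70.  -9.  65.]
-110 172 y [-12.  11.  18.  19.] z [-72. -11.  66.]
-100 181 y [-15.  10.  16.  18.] z [-72. -10.  68.]
-90 161 y [-11.  10.  15.  17.] z [-73. -16.  69.]
-80 128 y [-11.  10.  13.  14.] z [-75. -41.  70.]
-70 57 y [-9.  7. 11. 14.] z [-61.  42.  62.]
-60 57 y [-11.   6.  11.  12.] z [-57.  41.  55.]
-50 50 y [-12.   6.  10.  11.] z [-57.  41.  56.]
-40 52 y [-6.  7. 11. 12.] z [-57. -44.  54.]
-30 17 y [-6.  5. 10. 12.] z [-50. -44.  46.]
```

```bash
sed -i 's/,z\/1000,13,v/,z\/1000,103,v/' jp.py; python3 jp.py -75,200,30 -49,150,18
```

```text
t 24.97 [ 0.4207 -0.1334  0.2346] phi 13.15 F [-1.1 -0.   0.5] open 0.0856 q6 -0.71
jar frame [-109.5   -0.6] 234.604414934732
n=13
[[0.011, 0.0, 0.011, -0.077], [0.01, -0.001, 0.01, -0.077], [0.011, -0.002, 0.011, -0.077], [0.011, -0.004, 0.009, -0.077], [0.01, -0.005, 0.01, -0.077], [0.011, -0.006, 0.009, -0.077], [0.011, -0.007, 0.008, -0.077], [0.01, -0.007, 0.007, -0.077], [0.011, -0.009, 0.006, -0.077], [0.01, -0.009, 0.005, -0.077], [0.011, -0.01, 0.004, -0.077], [0.011, -0.011, 0.003, -0.077], [0.01, -0.01, 0.001, -0.077]]
n=4
[[0.05, -0.026, -0.0, 0.001], [0.05, -0.026, -0.0, 0.001], [0.05, -0.026, -0.0, 0.001], [0.05, -0.026, 0.0, 0.001]]
```

Request:
{"method": "move_arm", "body": {
  "increments": [
    [[0.011,0,0.011,-0.077],[0.01,-0.001,0.01,-0.077],[0.011,-0.002,0.011,-0.077],[0.011,-0.004,0.009,-0.077],[0.01,-0.005,0.01,-0.077],[0.011,-0.006,0.009,-0.077],[0.011,-0.007,0.008,-0.077],[0.01,-0.007,0.007,-0.077],[0.011,-0.009,0.006,-0.077],[0.01,-0.009,0.005,-0.077],[0.011,-0.01,0.004,-0.077],[0.011,-0.011,0.003,-0.077],[0.01,-0.01,0.001,-0.077],[0.05,-0.026,0,0],[0.05,-0.026,0,0.001],[0.05,-0.026,0,0.001],[0.05,-0.026,0,0.001],[0,0,0,0],[0,0,0,0]]
  ],
  "gripper": 1.0
}}

```text
t: 26.55
tool_pos: [0.4789, -0.119, 0.1495]
tool_rot: [-1.373, 1.094, 1.376]
contact_force: [-0.7, -0.2, -0.1]
opening: 0.0001
```

```bash
cat > v.py <<'E'
from h import *
import sys
w=wcam(); save(sys.argv[1],w,scale=1.5)
J=np.array([[.9744,-.2250],[.2250,.9744]])
P=wworld(w,np.ones((384,512),bool)); Q=np.c_[(P[:,:2]-[.5272,-.1082])@J,P[:,2]]*1000
px=w["pixels"].reshape(-1,3)[(w["depth"]>0).ravel()].astype(int)
# lever legs / cross-wire
m=(abs(abs(Q[:,1])-38)<10)&(Q[:,0]<-20)&(Q[:,0]>-75)&(Q[:,2]>35)&(Q[:,2]<150); G=Q[m]
r=np.hypot(G[:,0],G[:,2]-90); G=G[(r>50)&(r<70)]
if len(G): print("lever wire",len(G),"q est",np.percentile(.855+np.arctan2(G[:,2]-90,-G[:,0]),[10,50,90]).round(2))
k=(px.max(1)<60)&(abs(Q[:,1])<20)&(Q[:,2]>30); 
S=Q[k]; r=np.hypot(S[:,0],S[:,2]-90); S=S[(abs(r-66)<6)&(S[:,0]<-30)]
if len(S): print("sleeve",len(S),np.median(S,0).round(0),"q",np.percentile(.855+np.arctan2(S[:,2]-90,-S[:,0]),[10,50,90]).round(2))
g=Q[k&(Q[:,2]>150)&(Q[:,2]<170)&(abs(Q[:,0])<25)]
if len(g): print("roller",len(g),np.median(g,0).round(1))
D=Q[(np.hypot(Q[:,0],Q[:,1])<37)&(Q[:,2]>136)&(Q[:,2]<144)]
if len(D)>50: print("disc",len(D),[np.round(v,1) for v in cv2.minEnclosingCircle(D[:,:2].astype(np.float32))],"z",np.median(D[:,2]).round(1))
E
python3 v.py w11.png; python3 jp.py -48,128,6
```

```text
lever wire 318 q est [1.5  1.52 1.54]
sleeve 775 [-52.  -0. 132.] q [1.48 1.54 1.57]
roller 103 [ -1.9  -0.2 161.7]
disc 346 [array([-0., -2.]), np.float64(33.2)] z 139.2
t 26.60 [ 0.4793 -0.1193  0.1504] phi 102.98 F [-0.6  0.2  0.9] open -0.0002 q6 -2.19
jar frame [-49.1  -0. ] 150.409959273332
n=4
[[0.022, -0.001, 0.0, -0.0], [0.023, -0.001, 0.0, -0.0], [0.022, -0.001, 0.0, -0.0], [0.023, -0.002, 0.0, -0.0]]
```

```bash
python3 jp.py -51,122,8 -55,113,6 -60,102,6 -63,90,6.5 -64,80,6
```

```text
t 26.60 [ 0.4793 -0.1193  0.1504] phi 102.98 F [-0.6  0.2  0.9] open -0.0002 q6 -2.19
jar frame [-49.1  -0. ] 150.409959273332
n=4
[[0.028, 0.002, 0.0, -0.0], [0.029, 0.002, 0.0, -0.0], [0.028, 0.002, 0.0, -0.0], [0.029, 0.001, 0.0, -0.0]]
n=2
[[0.018, 0.008, 0.0, -0.0], [0.018, 0.008, 0.0, -0.0]]
n=3
[[0.015, 0.007, 0.0, -0.0], [0.014, 0.007, 0.0, -0.0], [0.015, 0.006, 0.0, -0.0]]
n=2
[[0.024, 0.006, 0.0, -0.0], [0.024, 0.006, 0.0, -0.0]]
n=2
[[0.02, 0.002, 0.0, -0.0], [0.02, 0.002, 0.0, -0.0]]
```

Request:
{"method": "move_arm", "body": {
  "increments": [
    [[0.028,0.002,0,0],[0.028,0.002,0,0],[0.029,0.002,0,0],[0.029,0.001,0,0],[0.018,0.008,0,0],[0.018,0.008,0,0],[0.015,0.007,0,0],[0.015,0.007,0,0],[0.015,0.006,0,0],[0.024,0.006,0,0],[0.024,0.006,0,0],[0.02,0.002,0,0],[0.02,0.002,0,0],[0,0,0,0]]
  ]
}}

```text
t: 27.77
tool_pos: [0.4653, -0.1225, 0.0787]
tool_rot: [-1.374, 1.093, 1.373]
contact_force: [1.3, -0.6, 1.4]
opening: 0.0001
```

```bash
python3 v.py w12.png; python3 jp.py -62,65,6 -58,53,6
```

```text
lever wire 549 q est [0.75 0.77 0.79]
sleeve 808 [-67.  -0.  97.] q [0.77 0.96 1.41]
t 27.82 [ 0.465  -0.1225  0.0789] phi 102.97 F [0.1 0.5 1. ] open -0.0003 q6 -2.21
jar frame [-63.8   0.1] 78.90465764257331
n=3
[[0.019, -0.002, -0.0, -0.0], [0.018, -0.003, -0.0, -0.0], [0.019, -0.002, -0.0, -0.0]]
n=3
[[0.016, -0.005, -0.0, -0.0], [0.016, -0.006, -0.0, -0.0], [0.016, -0.005, -0.0, -0.0]]
```

Request:
{"method": "move_arm", "body": {
  "increments": [
    [[0.018,-0.002,0,0],[0.018,-0.003,0,0],[0.018,-0.002,0,0],[0.016,-0.005,0,0],[0.016,-0.005,0,0],[0.016,-0.005,0,0],[0,0,0,0],[0,0,0,0]]
  ]
}}

```text
t: 28.48
tool_pos: [0.4701, -0.1211, 0.0532]
tool_rot: [-1.373, 1.094, 1.375]
contact_force: [0.4, 0.8, 1.3]
opening: -0.0002
```

```bash
python3 v.py w13.png; python3 jp.py -55,45,5 -55,38,4
```

```text
lever wire 2204 q est [0.34 1.39 1.56]
sleeve 2819 [-66.   0.  91.] q [0.58 0.86 1.16]
t 28.53 [ 0.4699 -0.1211  0.0532] phi 102.98 F [ 0.1 -0.6  0.8] open 0.0002 q6 -2.20
jar frame [-58.8   0.3] 53.23424829311152
n=2
[[0.016, -0.007, -0.001, -0.0], [0.017, -0.008, -0.0, -0.0]]
n=2
[[0.014, 0.0, -0.0, -0.0], [0.014, 0.0, -0.0, -0.0]]
```

```bash
cat > x.py <<'E'
from h import *
J=np.array([[.9744,-.2250],[.2250,.9744]]); jf=lambda P:np.c_[(P[:,:2]-[.5272,-.1082])@J,P[:,2]]*1000
for n in ("scene","top","wrist"):
    w=wcam() if n=="wrist" else ctrl.get_image(n); f=wworld if n=="wrist" else world
    for t in ("bail_roller","lever_grip"):
        for r in ctrl.trace(n,t)[:2]:
            q=jf(f(w,r["region"])); print(n,t,round(r["score"],2),np.round(r["pixel"]),len(q),np.percentile(q,[5,50,95],axis=0).round(0).tolist() if len(q) else "")
    Q=jf(f(w,np.ones((384,512),bool)))
    for lo,hi in ((34,44),(-44,-34)):
        for z in range(60,170,10):
            g=Q[(Q[:,1]>lo)&(Q[:,1]<hi)&(Q[:,2]>=z)&(Q[:,2]<z+10)&(abs(Q[:,0])<70)]
            if len(g)>2: print(n,lo,z,len(g),"x",np.percentile(g[:,0],[5,50,95]).round(0))
E
python3 x.py
```

```text
scene bail_roller 0.41 [206. 244.] 1354 [[-55.0, -36.0, 7.0], [-18.0, 30.0, 44.0], [39.0, 55.0, 124.0]]
scene lever_grip 0.68 [197. 239.] 15 [[-59.0, 11.0, 60.0], [-5.0, 19.0, 82.0], [-1.0, 44.0, 158.0]]
scene 34 60 22 x [-54.  -7.   8.]
scene 34 70 17 x [-34.  -7.   8.]
scene 34 80 19 x [-16.  -4.  11.]
scene 34 90 27 x [-18.  -2.  11.]
scene 34 100 10 x [-18.  -3.   8.]
scene 34 110 8 x [-62. -26.  -2.]
scene 34 120 13 x [-67. -50.   1.]
scene 34 130 5 x [-70.  -3.  -2.]
scene 34 150 8 x [-65. -33.  -1.]
scene 34 160 12 x [-68. -64. -55.]
scene -44 140 6 x [-69. -35.  -1.]
top lever_grip 0.3 [230. 145.] 176 [[-129.0, 386.0, 20.0], [-115.0, 397.0, 55.0], [-96.0, 415.0, 96.0]]
top 34 140 4 x [-69. -66. -52.]
top 34 150 6 x [-69. -67. -50.]
top 34 160 11 x [-67. -60. -56.]
wrist lever_grip 0.74 [243. 220.] 915 [[-59.0, -43.0, 57.0], [-56.0, -13.0, 60.0], [-44.0, 44.0, 66.0]]
wrist 34 60 159 x [-54. -49. -42.]
wrist 34 70 6 x [-22. -22. -21.]
wrist 34 110 68 x [-70. -51. -50.]
wrist 34 120 144 x [-70. -52. -50.]
wrist 34 130 992 x [-70. -61. -50.]
wrist 34 140 771 x [-70. -64. -58.]
wrist 34 150 545 x [-67. -63. -60.]
wrist 34 160 41 x [-69. -68. -63.]
wrist -44 60 151 x [-55. -50. -43.]
wrist -44 110 101 x [-70. -51. -50.]
wrist -44 120 160 x [-70. -51. -50.]
wrist -44 130 1140 x [-70. -61. -50.]
wrist -44 140 696 x [-70. -64. -57.]
wrist -44 150 500 x [-68. -63. -60.]
wrist -44 160 47 x [-70. -69. -64.]
```

Request:
{"method": "move_arm", "body": {
  "increments": [
    [[0.014,-0.006,0,0],[0.014,-0.006,0,0],[0.008,-0.003,0,0],[0,0,0,0]]
  ]
}}

```text
t: 29.32
tool_pos: [0.475, -0.1205, 0.0451]
tool_rot: [-1.375, 1.092, 1.373]
contact_force: [1.7, 0.2, 2.4]
opening: -0.0003
```

Request:
{"method": "move_arm", "body": {
  "increments": [
    [[0.012,0,0,0],[0.012,0,0,0],[0.01,0,0,0],[0,0,0,0],[0,0,0,0]]
  ]
}}

```text
t: 29.73
tool_pos: [0.4722, -0.1201, 0.0348]
tool_rot: [-1.371, 1.095, 1.378]
contact_force: [-0.6, -0.4, 0.1]
opening: 0.0001
```

```bash
python3 jp.py; python3 x.py | grep -E "wrist|scene (lever|bail)"
```

```text
t 29.73 [ 0.4722 -0.1201  0.0348] phi 102.97 F [-0.6 -0.4  0.1] open 0.0001 q6 -2.20
jar frame [-56.2   0.8] 34.75011107292103
scene bail_roller 0.63 [164. 242.] 1 [[-5.0, 16.0, 159.0], [-5.0, 16.0, 159.0], [-5.0, 16.0, 159.0]]
scene lever_grip 0.63 [193. 236.] 29 [[-10.0, 14.0, 76.0], [-2.0, 41.0, 86.0], [3.0, 46.0, 159.0]]
wrist lever_grip 0.85 [258. 280.] 711 [[-44.0, -42.0, 39.0], [-42.0, 18.0, 43.0], [-36.0, 43.0, 48.0]]
wrist 34 60 24 x [-23. -22. -21.]
wrist 34 90 32 x [-67. -66. -46.]
wrist 34 100 374 x [-67. -66. -47.]
wrist 34 110 979 x [-67. -66. -47.]
wrist 34 120 1083 x [-67. -61. -48.]
wrist 34 130 828 x [-66. -59. -56.]
wrist 34 140 148 x [-65. -59. -58.]
wrist -44 60 10 x [-23. -22. -21.]
wrist -44 90 64 x [-67. -66. -46.]
wrist -44 100 473 x [-67. -66. -47.]
wrist -44 110 1187 x [-67. -63. -47.]
wrist -44 120 998 x [-67. -60. -48.]
wrist -44 130 736 x [-67. -59. -56.]
wrist -44 140 152 x [-66. -60. -58.]
```

Request:
{"method": "move_arm", "body": {
  "increments": [
    [[0,0.04,0,0],[0,0.08,0,0],[-0.06,0.08,0,0],[-0.14,0.06,0,0],[-0.15,0.04,0,0],[-0.15,0,0,0],[-0.15,0,0,0],[-0.08,0,0,0],[0,0,0,0],[0,0,0,0]]
  ]
}}

```text
t: 31.02
tool_pos: [0.4012, -0.1377, 0.2204]
tool_rot: [-1.377, 1.093, 1.371]
contact_force: [-0.7, 0.2, -0.0]
opening: -0.0
```

```bash
python3 v.py w14.png; python3 jp.py; python3 x.py | grep -vE "(34|44) [0-9]+ "; python3 - <<'E'
from h import *
for n in ("top",):
    ctrl.get_image(n); im=ctrl.get_image(n)
    for t in ("beaker","amber_dropper"):
        for r in ctrl.trace(n,t)[:1]: print(t,round(r["score"],2),np.round(r["pixel"]))
E
```

```text
lever wire 120 q est [-0.01  0.01  0.03]
sleeve 43 [-45.  10.  42.] q [0.02 0.04 0.05]
roller 50 [ -3.8  -0.2 157.6]
disc 56 [array([27.3, -1.3]), np.float64(6.7)] z 139.4
t 31.07 [ 0.4004 -0.1372  0.2184] phi 102.96 F [ 0.8  0.2 -0.3] open 0.0001 q6 -2.30
jar frame [-130.1    0.3] 218.38638142102025
scene lever_grip 0.75 [172. 246.] 180 [[-30.0, -14.0, 136.0], [-12.0, 11.0, 142.0], [16.0, 30.0, 161.0]]
scene lever_grip 0.68 [201. 258.] 49 [[-46.0, -11.0, 32.0], [-5.0, 12.0, 119.0], [2.0, 41.0, 158.0]]
top bail_roller 0.62 [209. 335.] 229 [[-202.0, -156.0, 13.0], [-184.0, -141.0, 21.0], [-166.0, -117.0, 56.0]]
top lever_grip 0.44 [229. 145.] 188 [[-129.0, 386.0, 2.0], [-115.0, 398.0, 55.0], [-96.0, 425.0, 94.0]]
wrist lever_grip 0.71 [234. 265.] 474 [[-43.0, -52.0, 12.0], [-24.0, 24.0, 51.0], [24.0, 49.0, 156.0]]
beaker 0.52 [207. 334.]
amber_dropper 0.63 [230. 144.]
```

```bash
python3 -c "from station import ctrl; print(ctrl.finish_job())"
```

```text
the job is handed in; nothing more can be done
None
```

The jar is sealed and the job is handed in at about 31 s of the 72 s allowed. No verdict was reported, so the results below are from my own camera and force checks.

- **Laying the lid flat:** I gripped the lid by its rim, lifted it out of the rack and tipped it onto the counter. It lay flat with the boss up, tilted 0.6°, and was let go there.
- **Setting it on the jar:** I picked it up by the boss and set it on the mouth with the stop towards the lever. It sat level, about 2 mm off centre and turned about 2°.
- **Bail and lever:** I pushed the bail from behind with shut fingers until it met the stop. I then followed the lever down from above. It passed over centre and snapped home.

**Last checks:**
- The lever reads about 0.01–0.04 rad.
- The roller is in the seat at about z = 156 mm.
- The lid is still at its seated height.
- The beaker and dropper bottle show at the same image positions as at the start.
- The arm has been withdrawn and touches nothing.

**Not confirmed or disagreeing:**
- I could not measure the bail's clamping force. Resistance while lowering the lever read only 1–2.4 N, against the 3–7 N expected, but readings are only good to about 1 N and I took them with the arm paused.
- The atomiser was not re-checked after the first look, though no move went near it.
- The fingertips stand about 11–24 mm behind the tool point, not 14 mm ahead as stated. I used the measured values throughout.
- The viewer's limit of 12 pictures ran out before the lever step, so everything from there on was checked by numbers only.

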